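# Fit an adjustable wrench to a bulkhead nut and tighten it one flat

## Robot

A 6-joint arm with a two-finger parallel gripper is mounted at the origin on the work surface. World frame = base frame: x ahead of the robot, y to its left, z up, the work surface at z = 0. Lengths are in m, angles in rad, forces in N, time in s.
With the tool pointing down it reaches from about 0.35 to 0.975 m from the base axis. Payload 4.9 kg.
Tool frame: the origin (TCP) lies on the centre line of the jaws, within the pads' length; the fingertips stand manip.tcp_to_tips ahead of it and the grasp point (between the pads) lies 11 mm behind it (manip.tcp_to_tips is the distance from the TCP to the fingertips, in m); x points along the fingers, y is the direction in which the jaws open and shut, and the axes are right-handed (so a half turn about x gives the same grasp; the last joint's range is limited). The gripper opens to 85 mm and grips with 20 to 120 N. Pads are 22 mm wide; open, the fingers measure 114 mm over their backs; the gripper's body (76 mm by 85 mm) begins 54 mm behind the grasp point. The pads swing forward as they close: fully open they stand 13 mm farther back than shut.
Start: joints at [1.009, 0.053, 1.613, -0, 1.476, -0.119], TCP at [0.268, 0.565, 0.239] pointing down, gripper open.
Joint ranges: [-3.01, 3.01], [-1.01, 2.22], [0.06, 2.58], [-1.02, 4.17], [0.09, 2.62], [-3.14, 3.14]. Speed limits (rad/s): [2.57, 2.57, 3.14, 3.14, 3.14, 3.14].

## Interface

Orientations are given as a unit quaternion [w, x, y, z].
In Python, from plant import status, imaging, workorder, manip gives the robot as it stands.
- The arm moves only by the tool carry_out, never from a script. Its argument "moves" is one flat list of numbers, 5 for each row, row after row: the opening, from 0 (shut) to 1 (fully open), then the shift along the tool's x, y, z in cm, then the turn about the tool's x in rad. In form: [claw, tx, ty, tz, twist, claw, tx, ty, tz, twist, ...]. A call has 1 to 12 rows; each row is the pose to reach, as a shift and turn from the pose commanded when the call began, along the tool's axes at that moment; what a row does not reach only later rows make up. A row lasts 1/12 s, in which the tool goes at most 41.7 mm and 7.16 degrees, less where a joint would pass 70% of its speed; a pose out of reach is approached as far as the arm can. A call with a gripper value outside its range is refused whole. The fingers move at their own pace and stop on an object; the grip force is fixed at half the most. Time passes only in rows, so rows that repeat a pose let the fingers close. It gives the time, the measured TCP pose, the force and the opening at its end, in the units of the state.
- status.state(): the state, without advancing time (a new reading comes with each control period).
- imaging.grab_frame(name): name is "scene" or "side" or "wrist"; returns the picture (400x640x3 uint8, red, green, blue); there is no depth.
- imaging.camera_info(name): a dict with "K" (3x3 intrinsics, pixels), "dist" ([k1, k2, p1, p2, k3] as OpenCV has them; the pictures are not rectified), "R" (3x3) and "t" (3): a world point X has camera coordinates R X + t. Camera axes: x right, y down, z forward; pixel columns grow to the right and rows downward; lengths in m; the calibration is good to about 2 mm. A picture is of the moment at which its call begins: read the wrist's pose just before it. camera_info takes no time and is no camera call; for the wrist camera it gives the pose at the moment of the call.
- workorder.job_done(): hands the job in, once; it reports no verdict.
The state is a dict: "time": time; "joint_pos": joint angles; "joint_vel": joint speeds; "joint_efforts": joint torques, N m; "tool_pos": TCP position; "tool_rot": TCP orientation; "contact_force": force on the tool from outside, world axes, zero at the start; "ft_torque": the same for the moment, N m; "gripper_width": opening from 0.0 (shut) to 1.0 (fully open).
Only numpy, scipy, OpenCV 4.12 (cv2) and the standard library are available. Lean on these libraries where they do the work, as an engineer would, in place of code of your own. Each camera call takes 0.05 s, during which the arm holds its last target.

## Task

The lock nut of the air-supply fitting on the trainer console is only finger-tight. Lay the adjustable wrench flat over the nut with its jaws still wide, roll its worm with light fingertip pressure until the jaws just fit the nut (stop as it stiffens, do not jam them), then swing the handle to tighten the nut clockwise (seen from above) by one flat, 60 degrees. Turn the nut only with the wrench and move the jaw only with the worm; leave the wrench lying on the nut and leave the other things on the console alone.

Things in the scene. Friction and masses are not known exactly. Their poses are not given: they have to be found in the camera images.
- nut_center (a point): Centre of the steel hex lock nut, 27 mm across flats, 12 mm high, on a short brass threaded tube (18 mm wide, ends 1.5 mm above the nut) standing on the console's flat top. Nut centre is 8.5 mm above the top; under the nut a washer, 40 mm wide, 2.5 mm high. x lies along two of the flats (y is square to them); z up, the nut's axis. It turns with the nut.
- nut (a joint): How far the nut has been turned: 0 at the start, grows clockwise seen from above (tightening), rad. It turns stiffly (0.6 N m) and stays where it is left.
- wrench_mouth (a point): Middle of the wrench's mouth when the gap is 27 mm: must sit on the nut's centre with the wrench's y square to two flats. Jaw faces are parallel to x and run from 19 mm towards -x, the open end, to the throat at x = +18 mm. Fixed jaw's face at y = +13.5 mm; movable jaw's at -18 to -20 mm at the start, -13.5 when it fits; over 30 mm wide they slip round the nut. z up. The steel head is 13 mm thick, mid-plane 9 mm above the console.
- wrench_grip (a point): Point of the handle where it is best picked up (about the wrench's balance point), half-way up. The rubber grip is 26 to 28 mm wide, 18 mm high, rests on the console and runs from 16 mm before this point to 100 mm beyond it. Axes as wrench_mouth: the handle axis points away from the head 22.5 degrees clockwise (from above) of x. Wrench: 250 mm, 0.5 kg.
- wrench_end (a point): Point on the handle's axis near its far end, 63 mm beyond wrench_grip, half-way up; a good place to push the handle sideways (about 4 N). The console's top is flat and free on the robot's right (-y) of the nut: there is room for the handle to start pointing right and a little away from the robot and swing one flat towards it. Raised modules stand along the far edge.
- worm_center (a point): Centre of the worm, a knurled steel roller in a window of the wrench's head: 17 mm diameter, 17 mm long along the wrench's y. It stands 2 mm proud of the head, top 17.5 mm above the console. Rolling its top towards the jaws (wrench -x) closes them, 4.1 mm a turn; away opens. It rolls under 3 N along, with 6 to 10 N down for grip; once the jaws meet the nut it stiffens, and over 8 N along jams them.

How it is judged:
On the way, in this order (a step that is already met when the one before it is completed fails the run):
1. the wrench has been laid flat over the nut and let go, the nut between its jaws (horizontal distance between wrench_mouth and nut_center below 0.008 m and z of wrench_mouth in the frame of nut_center between -0.004 and 0.004 m and angle between wrench_mouth's own z axis and vertical below 0.08 rad and contact force between the fingers and wrench below 0.5 N), for 0.1 s.
2. the nut has been turned one flat with the wrench square on its flats (horizontal distance between wrench_mouth and nut_center below 0.008 m and z of wrench_mouth in the frame of nut_center between -0.004 and 0.004 m and angle between wrench_mouth's own z axis and vertical below 0.08 rad and (angle between the y axis of wrench_mouth and the y axis of nut_center, either way round below 0.12 rad or angle between the y axis of wrench_mouth and the y axis of nut_center, either way round between 0.9272 and 1.1672 rad) and value of joint nut above 0.9 rad), for 0.1 s.
At the end, for the whole second after the job is handed in: the nut is turned clockwise by one flat, 60 degrees (0.9 to 1.2 rad), and the wrench lies still and flat on the nut (mouth within 8 mm of its centre, 4 mm in height, tilt under 0.08 rad), its jaws within 0.12 rad of square to the flats (all of step 2 and value of joint nut below 1.2 rad and linear speed of wrench below 0.02 m/s); the robot touches nothing.
It fails at once if the nut is turned with loose jaws that bite on its corners (value of joint nut above 0.15 rad and not (angle between the y axis of wrench_mouth and the y axis of nut_center, either way round below 0.12 rad or angle between the y axis of wrench_mouth and the y axis of nut_center, either way round between 0.9272 and 1.1672 rad)).
It fails at once if the jaws are jammed on the nut: the worm is forced on after they fit (contact force between the fingers and worm above 0.5 N and contact force between jaw and nut above 75 N).
It fails at once if the fingers press on the worm with more than 35 N (contact force between the fingers and worm above 35 N).
It fails at once if the fingers push on the nut, its fitting or the movable jaw itself (contact force between the fingers and nut above 5 N or contact force between the fingers and fitting above 5 N or contact force between the fingers and jaw above 15 N).
It fails at once if a bystander is disturbed (distance of any of push_button, selector, spare_fitting, spare_nut, screwdriver from where it was at the start of the episode above 0.03 m).
It also fails if it takes over 72 s, if anything falls off the work surface, if the arm or the gripper's body presses on something with over 40 N, if the wrist force passes 120 N, or if a joint passes its speed limit or range.

## Working session

There is one attempt and no reset: what is moved stays moved. The work goes in short steps, Python scripts to look and compute and a tool call to move; the robot and the scene stay as the last step left them, time stands still between calls to the robot, and variables do not carry over. Pictures are saved under pics/ and viewed, and the job is handed in when it is done.

Besides the shell and the picture viewer there is one more tool, called after "Emit:" as name(argument=value, ...), one argument or row to a line, values as JSON. carry_out: Moves the arm, as the interface text tells. Its arguments: {"type":"object","properties":{"moves":{"type":"array","items":{"type":"number"}}},"required":["moves"]}

```bash
ls -la; mkdir -p pics
python3 - <<'E'
from plant import status, imaging, workorder, manip
import cv2
s=status.state(); print(s); print(manip.tcp_to_tips, [a for a in dir(manip) if a[0]!='_'])
for n in ("scene","side","wrist"):
    ci=imaging.camera_info(n); print(n,ci)
    cv2.imwrite(f"pics/{n}0.png",imaging.grab_frame(n)[:,:,::-1])
E
```

```text
total 12
drwxr-xr-x  3 agent agent 4096 Dec  7 16:03 .
drwxr-xr-x 23 root  root  4096 Dec  7 16:03 ..
drwxr-xr-x  2 agent agent 4096 Dec  7 16:03 pics
{'time': 0.0, 'joint_pos': array([ 1.00899885e+00,  5.33396960e-02,  1.61431670e+00, -2.15015516e-05,
        1.47598380e+00, -1.18997131e-01]), 'joint_vel': array([ 2.03302640e-04,  1.69697378e-03, -7.04403212e-04, -9.42301745e-05,
        5.04706310e-04,  9.05454610e-04]), 'joint_efforts': array([-1.34609845e-04, -3.93706441e+01, -3.70163512e+01, -1.95957437e-04,
        7.59706367e-03,  5.73591990e-06]), 'tool_pos': array([0.26746925, 0.56419837, 0.23806008]), 'tool_rot': array([ 0.68961221,  0.154592  ,  0.69008132, -0.15596182]), 'contact_force': array([ 0.18393753, -0.20159813, -0.07664586]), 'ft_torque': array([ 0.00022238,  0.01893106, -0.03006048]), 'gripper_width': 1.0034508469682781}
0.008 ['IKError', 'tcp_to_tips']
scene {'K': array([[388.09936494,   0.        , 316.78445287],
       [  0.        , 388.09936494, 197.75595364],
       [  0.        ,   0.        ,   1.        ]]), 'dist': array([0.03263289, 0.        , 0.    
[... 432 characters left out ...]
       ,  0.       ,  0.       ,  0.       ]), 'R': array([[-0.8360458 , -0.54862568, -0.00610563],
       [-0.38150763,  0.58930171, -0.7121625 ],
       [ 0.3943087 , -0.59307112, -0.7019881 ]]), 't': array([0.45881858, 0.35411894, 0.46760321])}
wrist {'K': array([[343.92691904,   0.        , 319.09840613],
       [  0.        , 343.92691904, 203.77214658],
       [  0.        ,   0.        ,   1.        ]]), 'dist': array([-0.00158729,  0.        ,  0.        ,  0.        ,  0.        ]), 'R': array([[ 0.42873588,  0.90342681, -0.002355  ],
       [ 0.86127637, -0.40794296,  0.30296132],
       [ 0.27274267, -0.1319187 , -0.95299994]]), 't': array([-0.62371828, -0.03829481,  0.3803909 ])}
```

View pics/scene0.png

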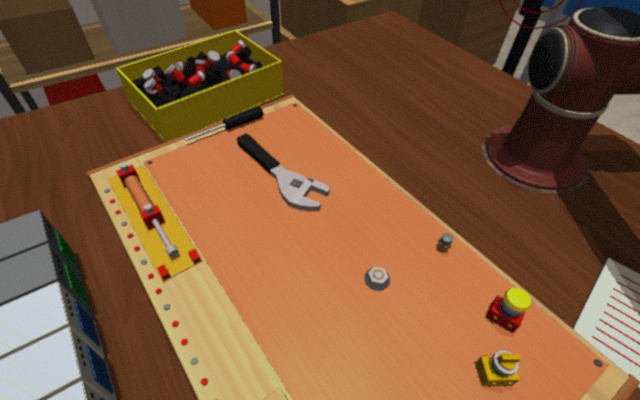

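View pics/side0.png

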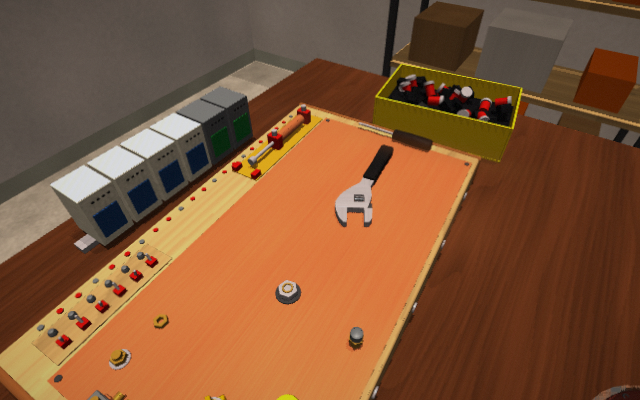

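View pics/wrist0.png

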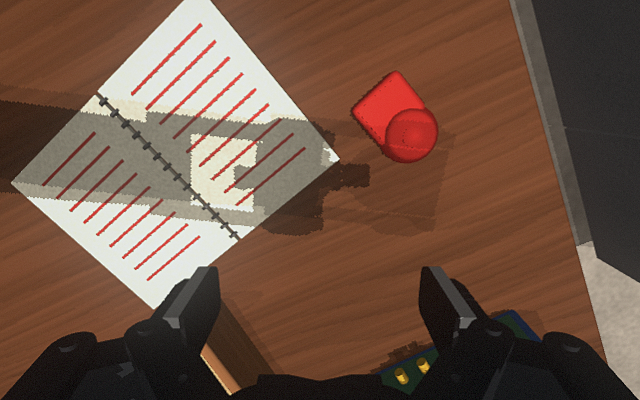

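The scene and side views show the nut at (377,276) / (288,289), and the wrench on the right half of the board with its worm window near (296,184) / (359,198). The wrist view shows only table. Next I triangulate.

```bash
cat > h.py <<'E'
import numpy as np, cv2
from scipy.optimize import least_squares
def und(ci,p):
    return cv2.undistortPoints(np.array([[p]],float),ci["K"],ci["dist"])[0,0]
def ray(ci,p):
    d=np.r_[und(ci,p),1.]; R=ci["R"]; return -R.T@ci["t"], R.T@d
def onplane(ci,p,z):
    o,d=ray(ci,p); return o+d*(z-o[2])/d[2]
def tri(*obs):
    A=np.zeros((3,3));b=np.zeros(3);rs=[]
    for ci,p in obs:
        o,d=ray(ci,p); d/=np.linalg.norm(d); P=np.eye(3)-np.outer(d,d); A+=P;b+=P@o;rs.append((o,P))
    X=np.linalg.solve(A,b); return X,[np.linalg.norm(P@(X-o)) for o,P in rs]
def proj(ci,X):
    return cv2.projectPoints(np.array(X,float).reshape(-1,1,3),cv2.Rodrigues(ci["R"])[0],ci["t"],ci["K"],ci["dist"])[0][:,0]
E
python3 - <<'E'
from plant import imaging
from h import *
a=imaging.camera_info("scene");b=imaging.camera_info("side")
for n,p,q in [("nut",(377,273),(288,287)),("worm",(296,184),(359,198)),("end",(243,140),(385,150)),("corner",(295,104),(467,163)),("fixtip",(325,187),(368,222)),("tip2",(318,207),(344,222))]:
    X,r=tri((a,p),(b,q)); print(n,X.round(4),np.round(r,4))
for n in("scene","side"):
    im=cv2.imread(f"pics/{n}0.png")
    c=(220,110,140,120) if n=="scene" else (300,130,140,120)
    x,y,w,h=c; cv2.imwrite(f"pics/{n}0z.png",cv2.resize(im[y:y+h,x:x+w],None,fx=5,fy=5,interpolation=cv2.INTER_CUBIC))
E
```

```text
nut [0.5541 0.0838 0.0889] [0.0002 0.0002]
worm [ 0.5594 -0.1468  0.0876] [0.001 0.001]
end [ 0.5863 -0.3124  0.0869] [0.0003 0.0003]
corner [ 0.4222 -0.3771  0.0781] [0.0005 0.0005]
fixtip [ 0.5177 -0.1097  0.0839] [0.0028 0.0028]
tip2 [ 0.5536 -0.0814  0.0831] [0.0013 0.0013]
```

View pics/scene0z.png

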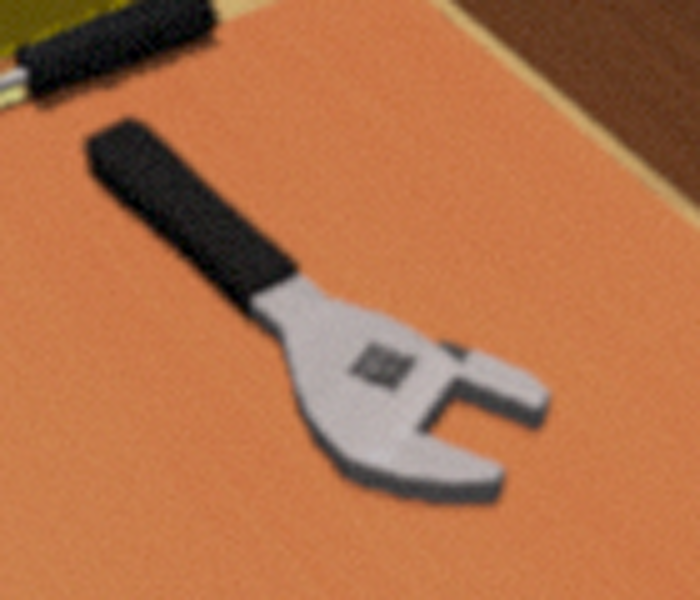

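View pics/side0z.png

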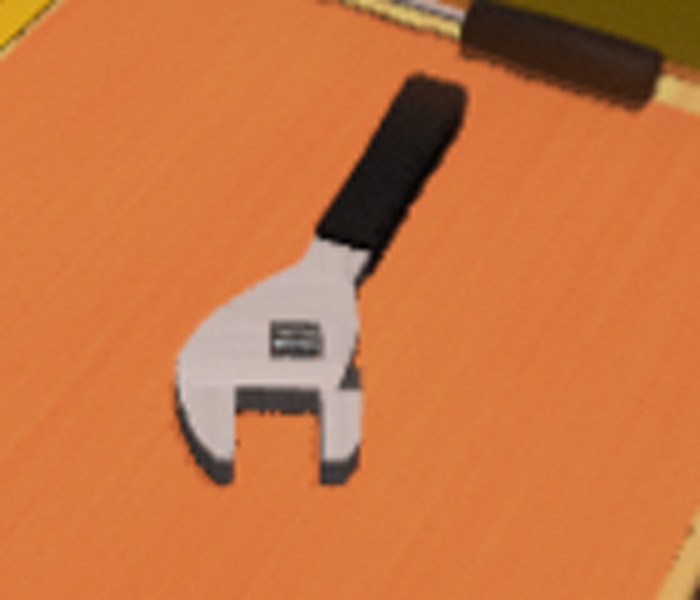

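```bash
cat >> h.py <<'E'
from scipy.spatial.transform import Rotation as Ro
def rot(s): q=s['tool_rot']; return Ro.from_quat([q[1],q[2],q[3],q[0]]).as_matrix()
def pl(s,tgt,yaw=None,pos=None,R=None):
    """local shift (cm) and twist for TCP target, yaw = world angle of tool y (mod pi)"""
    R=rot(s) if R is None else R; pos=s['tool_pos'] if pos is None else pos
    d=R.T@(np.array(tgt)-pos)*100
    tw=0
    if yaw is not None:
        y=R[:,1]; cur=np.arctan2(y[1],y[0])
        # tool x down: positive twist about x (down) = clockwise from above
        tw=-(yaw-cur); tw=(tw+np.pi/2)%np.pi-np.pi/2
    return d.round(2),round(tw,3)
def cam_for(s,ci_t=None): pass
E
python3 - <<'E'
from plant import imaging,status
from h import *
s=status.state();R=rot(s);print(R.round(3)); ci=imaging.camera_info("wrist")
c=-ci['R'].T@ci['t']; print("cam in tool",R.T@(c-s['tool_pos'])); print("cam axes in tool (cols)",(R.T@ci['R'].T).round(3))
print(np.degrees(np.arctan2(R[1,1],R[0,1])))
E
```

```text
[[-0.001  0.428  0.904]
 [-0.001  0.904 -0.428]
 [-1.    -0.002 -0.   ]]
cam in tool [-1.34450135e-01 -8.25055867e-05 -7.85315754e-02]
cam axes in tool (cols) [[ 0.001 -0.303  0.953]
 [ 1.    -0.    -0.001]
 [ 0.     0.953  0.303]]
64.62916317801194
```

Run:
```python
from plant import status
from h import *
s=status.state(); print(pl(s,(0.565,-0.17,0.25),np.radians(9)))
```

```text
(array([ -1.09, -53.61,  58.34]), np.float64(0.971))
```

Emit:
carry_out(
  moves=[1,-1.1,-53.6,58.3,0.97,1,-1.1,-53.6,58.3,0.97,1,-1.1,-53.6,58.3,0.97,1,-1.1,-53.6,58.3,0.97,1,-1.1,-53.6,58.3,0.97,1,-1.1,-53.6,58.3,0.97,1,-1.1,-53.6,58.3,0.97,1,-1.1,-53.6,58.3,0.97,1,-1.1,-53.6,58.3,0.97,1,-1.1,-53.6,58.3,0.97,1,-1.1,-53.6,58.3,0.97,1,-1.1,-53.6,58.3,0.97],
)

```text
time: 1.15
tool_pos: [0.4555, 0.0993, 0.2462]
tool_rot: [0.538, 0.459, 0.538, -0.459]
contact_force: [0.5, 0.1, -0.7]
gripper_width: 1.001
```

Run:
```python
from plant import status,imaging
from h import *
s=status.state(); print(s['time'],s['tool_pos'],pl(s,(0.565,-0.17,0.25),np.radians(9)))
cv2.imwrite("pics/w1.png",imaging.grab_frame("wrist")[:,:,::-1]); np.save("w1.npy",imaging.camera_info("wrist"),allow_pickle=True)
```

```text
1.15 [0.45545345 0.09927772 0.24620643] (array([-0.38,  6.58, 28.32]), np.float64(0.001))
```

View pics/w1.png

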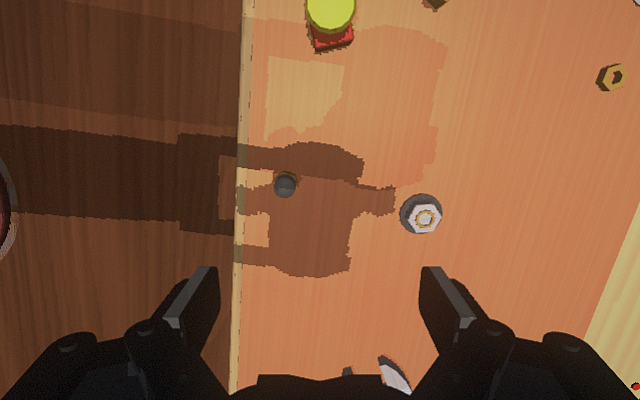

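Emit:
carry_out(
  moves=[1,0,3.5,0.5,0,1,0,7,1,0,1,0,7,1,0,1,0,7,1,0],
)

```text
time: 1.53
tool_pos: [0.5266, 0.1022, 0.2446]
tool_rot: [0.537, 0.458, 0.539, -0.46]
contact_force: [-0.3, -0.4, 0.3]
gripper_width: 0.998
```

Run:
```python
from plant import status,imaging
from h import *
s=status.state(); ci=imaging.camera_info("wrist"); im=imaging.grab_frame("wrist")[:,:,::-1]
cv2.imwrite("pics/w2.png",im); np.save("w2.npy",ci,allow_pickle=True)
print(s['time'],s['tool_pos'],s['joint_vel'].round(3),pl(s,(0.565,-0.17,0.25),np.radians(9)))
p=proj(ci,[[.554,.084,.088]])[0];print(p)
x,y=(p-[70,50]).astype(int)
cv2.imwrite("pics/w2z.png",cv2.resize(im[y:y+100,x:x+140],None,fx=5.5,fy=5.5,interpolation=cv2.INTER_CUBIC)); print(x,y)
```

```text
1.5333 [0.52655681 0.10218934 0.24462414] [ 0.015 -0.062  0.031 -0.     0.01  -0.001] (array([-0.55, -0.46, 27.48]), np.float64(0.0))
[347.86653395 211.9661133 ]
277 161
```

View pics/w2z.png

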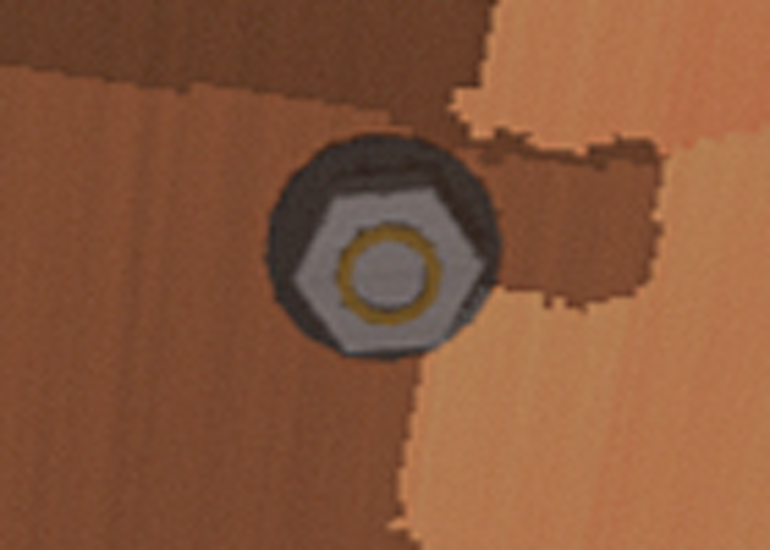

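Run:
```python
from h import *
from plant import imaging
a=imaging.camera_info("scene");b=imaging.camera_info("side")
L=lambda n:np.load(n,allow_pickle=True).item()
w1,w2=L("w1.npy"),L("w2.npy")
u=lambda z:((z[0]+.5)/5.5-.5+277,(z[1]+.5)/5.5-.5+161)
c2=u((389,272))
out=[]
for n,c,(x,y) in [("w1",(424,217),(400,190)),("scene0",(377,273),(352,248)),("side0",(288,287),(263,262))]:
    im=cv2.imread(f"pics/{n}.png")[y:y+50,x:x+50]; out.append(cv2.resize(im,None,fx=5,fy=5,interpolation=cv2.INTER_CUBIC))
cv2.imwrite("pics/nutz.png",np.hstack(out))
for obs in [((w1,(425.5,217.5)),(w2,c2)),((a,(377,273)),(b,(288,287)),(w2,c2))]:
    print(tri(*obs))
C=np.array([onplane(w2,u(q),0.086)for q in [(336,198),(435,187),(484,264),(430,345),(345,352),(295,273)]])
print(C.round(4),C.mean(0))
d=C-C.mean(0); ang=np.degrees(np.arctan2(d[:,1],d[:,0])); print(ang, ang%60, np.linalg.norm(d,axis=1))
print(onplane(w2,c2,0.0875))
```

```text
(array([0.55178171, 0.08587343, 0.1000101 ]), [np.float64(0.003512479737644036), np.float64(0.00351247973764399)])
(array([0.55375011, 0.08448147, 0.08878437]), [np.float64(0.0009922283148622309), np.float64(0.0005719074879129633), np.float64(0.0015313397531996973)])
[[0.5427 0.0961 0.086 ]
 [0.5582 0.1005 0.086 ]
 [0.5685 0.0889 0.086 ]
 [0.5625 0.0736 0.086 ]
 [0.5488 0.0701 0.086 ]
 [0.5383 0.0825 0.086 ]] [0.55316194 0.08527614 0.086     ]
[ 133.87557151   71.76283463   13.13852853  -51.49470868 -106.13130568
 -169.32643471] [13.87557151 11.76283463 13.13852853  8.50529132 13.86869432 10.67356529] [0.01505401 0.01598291 0.01577037 0.01493884 0.01574695 0.01511264]
[0.55325529 0.08554667 0.0875    ]
```

View pics/nutz.png

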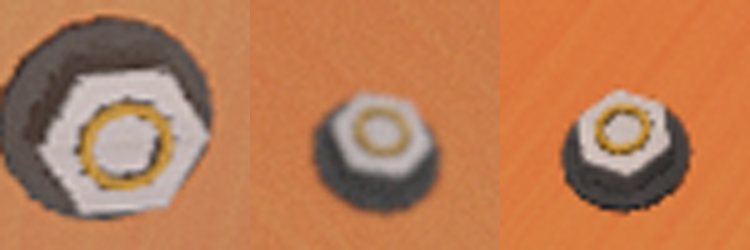

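Emit:
carry_out(
  moves=[1,-0.5,-0.5,4,0,1,-0.5,-0.5,8,0,1,-0.5,-0.5,12,0,1,-0.5,-0.5,16,0,1,-0.5,-0.5,20,0,1,-0.5,-0.5,22,0,1,-0.5,-0.5,22,0,1,-0.5,-0.5,22,0,1,-0.5,-0.5,22,0],
)

```text
time: 2.33
tool_pos: [0.5552, -0.1145, 0.2516]
tool_rot: [0.538, 0.459, 0.538, -0.459]
contact_force: [0.7, -0.3, -0.8]
gripper_width: 1.0
```

```bash
cat >> h.py <<'E'
def snap(n):
    from plant import status,imaging
    s=status.state(); ci=imaging.camera_info("wrist"); im=imaging.grab_frame("wrist")[:,:,::-1]
    cv2.imwrite(f"pics/{n}.png",im); np.save(f"{n}.npy",ci,allow_pickle=True)
    print(s['time'],s['tool_pos'],abs(s['joint_vel']).max().round(3),s['contact_force'].round(2),s['gripper_width'])
    return s,ci,im
L=lambda n:np.load(n+".npy",allow_pickle=True).item()
def zoom(n,x,y,w,h,f):
    im=cv2.imread(f"pics/{n}.png")[y:y+h,x:x+w]; cv2.imwrite(f"pics/{n}z.png",cv2.resize(im,None,fx=f,fy=f,interpolation=cv2.INTER_CUBIC))
def uz(z,x,y,f): return ((z[0]+.5)/f-.5+x,(z[1]+.5)/f-.5+y)
E
python3 -c "
from h import *
snap('w3')"
```

```text
2.3333 [ 0.55520272 -0.11447754  0.25160426] 0.016 [ 0.69 -0.28 -0.84] 1.000193495385404
```

View pics/w3.png

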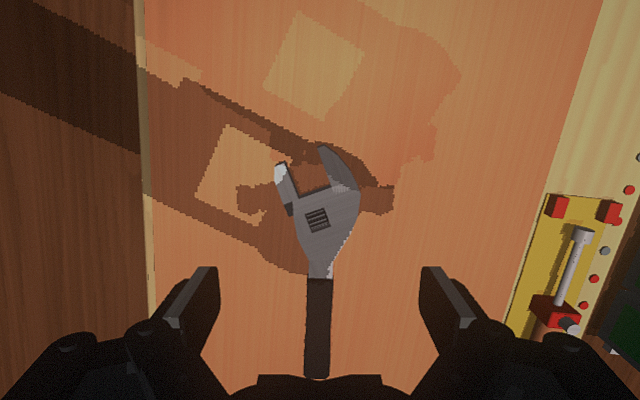

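The wrench is fully visible: worm at (317,219), fixed jaw on the right, movable jaw on the left, handle from (320,278) to (316,378). I'll take a second view.

Emit:
carry_out(
  moves=[1,0,0,4,0,1,0,0,7,0,1,0,0,7,0,1,0,0,7,0,1,0,0,7,0],
)

```text
time: 2.8
tool_pos: [0.5667, -0.1833, 0.2513]
tool_rot: [0.538, 0.459, 0.538, -0.458]
contact_force: [0.5, -0.4, -0.5]
gripper_width: 1.0
```

```bash
python3 -c "
from h import *
snap('w4')
zoom('w3',240,130,160,120,5); zoom('w4',240,40,160,120,5)"
```

```text
2.8 [ 0.56667848 -0.18328529  0.25127608] 0.008 [ 0.46 -0.42 -0.52] 0.9998484216338519
```

View pics/w4.png

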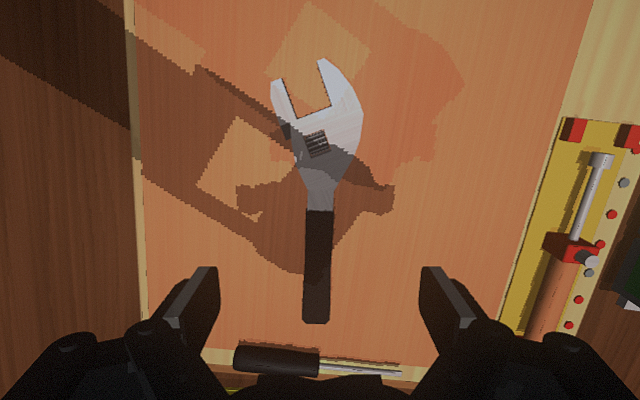

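View pics/w3z.png

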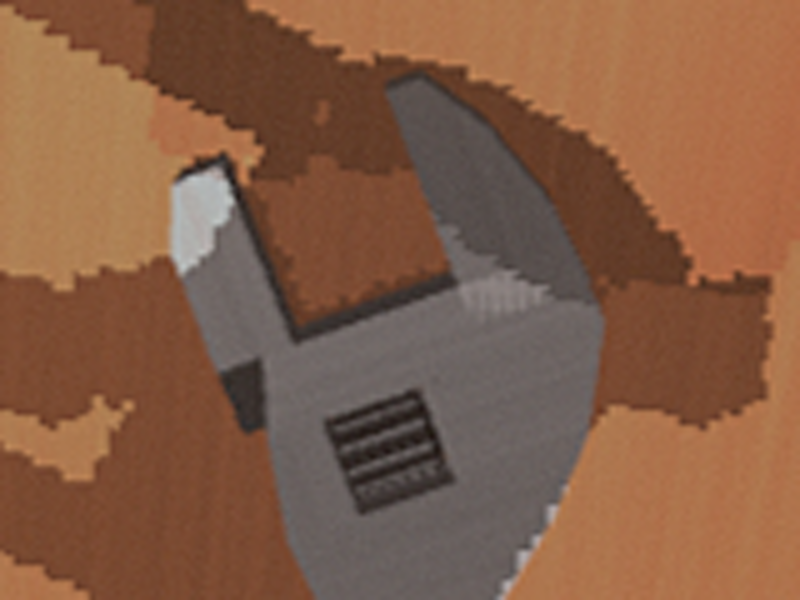

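View pics/w4z.png

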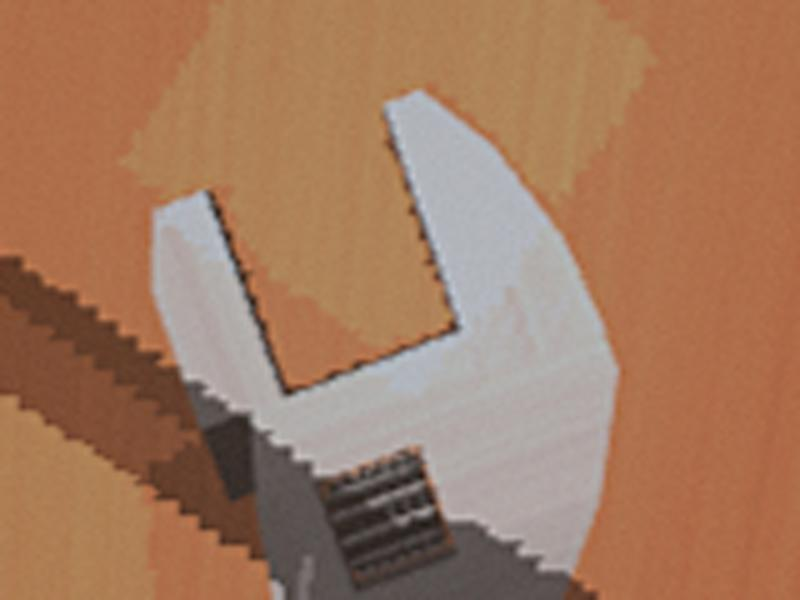

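```bash
cat > m.py <<'E'
from h import *
a,b=L("w3"),L("w4")
P={"fixtip":((387,92),(385,105)),"fixthr":((457,277),(457,326)),"movthr":((298,340),(287,393)),"movtip":((225,165),(205,190)),
"w1":((326,420),(322,487)),"w2":((418,390),(415,450)),"w3":((452,480),(455,550)),"w4":((362,514),(357,588)),"heel":((603,318),(617,370))}
X={}
for k,(p,q) in P.items():
    X[k],r=tri((a,uz(p,240,130,5)),(b,uz(q,240,40,5))); print(k,X[k].round(4),np.round(r,4))
z=.0855
Y={k:(onplane(a,uz(p,240,130,5),z)+onplane(b,uz(q,240,40,5),z))/2 for k,(p,q) in P.items()}
Yd={k:1e3*(onplane(a,uz(p,240,130,5),z)-onplane(b,uz(q,240,40,5),z)) for k,(p,q) in P.items()}
for k in Yd: print(k,Y[k].round(4),Yd[k].round(1))
an=lambda u,v:np.degrees(np.arctan2(*(Y[v]-Y[u])[[1,0]]))
print("x dirs",an("fixtip","fixthr"),an("movtip","movthr"),an("w2","w3"),an("w1","w4")); print("y dirs",an("movthr","fixthr"),an("w1","w2"),an("w4","w3"))
E
python3 m.py; python3 -c "
from h import *
zoom('w4',280,190,80,140,5)"
```

```text
fixtip [ 0.5473 -0.0813  0.0896] [0.0001 0.0001]
fixthr [ 0.5648 -0.113   0.0849] [0.0002 0.0002]
movthr [ 0.5382 -0.1281  0.0887] [0.0001 0.0001]
movtip [ 0.5209 -0.0984  0.0894] [0.0004 0.0004]
w1 [ 0.5459 -0.1429  0.0873] [0.0003 0.0003]
w2 [ 0.561  -0.1339  0.0892] [0.0002 0.0002]
w3 [ 0.5701 -0.1492  0.0918] [0.0001 0.0001]
w4 [ 0.5547 -0.1582  0.0925] [0. 0.]
heel [ 0.5922 -0.1157  0.0873] [0.0001 0.0001]
fixtip [ 0.5473 -0.0814  0.0855] [ 0. -1.  0.]
fixthr [ 0.5648 -0.1129  0.0855] [0.4 0.2 0. ]
movthr [ 0.5381 -0.1287  0.0855] [ 0.4 -0.7  0. ]
movtip [ 0.5206 -0.0988  0.0855] [ 0.9 -0.8  0. ]
w1 [ 0.5458 -0.1433  0.0855] [-0.5 -0.5 -0. ]
w2 [ 0.5612 -0.1347  0.0855] [ 0.6 -0.8  0. ]
w3 [ 0.5706 -0.1509  0.0855] [ 0.  -1.5  0. ]
w4 [ 0.5549 -0.1602  0.0855] [ 0.3 -1.6  0. ]
heel [ 0.5925 -0.116   0.0855] [-0.1 -0.4  0. ]
x dirs -60.94909091911458 -59.64114654284628 -59.79873884439473 -61.9514974768995
y dirs 30.67375031694454 29.237589450493253 30.773727348576628
```

View pics/w4z.png

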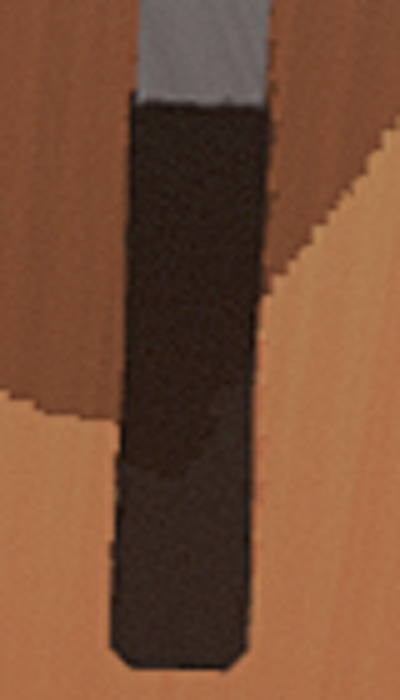

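```bash
cat > m2.py <<'E'
from h import *
b=L("w4"); z=.0905
q=lambda p,z=z:onplane(b,uz(p,280,190,5),z)
A=(q((133,104))+q((268,105)))/2; B=(q((118,668))+q((240,668)))/2
print(A,B,np.linalg.norm(B-A),np.linalg.norm(q((133,104))-q((268,105))),np.degrees(np.arctan2(*(B-A)[[1,0]])))
Lp=[q((133,104)),q((110,640))];Rp=[q((268,105)),q((247,640))]
for E in(Lp,Rp): print(np.degrees(np.arctan2(*(E[1]-E[0])[[1,0]])))
u=(B-A)/np.linalg.norm(B-A); G=A+.016*u; print("grip",G,"grip2",B-.100*u)
E
python3 m2.py
```

```text
[ 0.56983218 -0.20531904  0.0905    ] [ 0.58468253 -0.32497468  0.0905    ] 0.12057364436334535 0.024473170090495055 -82.92524881723732
-83.86333647401574
-82.30253443139291
grip [ 0.57180281 -0.22119722  0.0905    ] grip2 [ 0.57236612 -0.22573604  0.0905    ]
```

Run:
```python
from plant import status
from h import *
s=status.state(); print(pl(s,(0.572,-0.2225,0.12),np.radians(7)),pl(s,(0.572,-0.2225,0.0825),np.radians(7)))
```

```text
(array([13.13, -0.1 ,  3.98]), np.float64(0.038)) (array([16.88, -0.1 ,  3.98]), np.float64(0.038))
```

Emit:
carry_out(
  moves=[1,3,-0.1,2,0.02,1,6,-0.1,4,0.04,1,9,-0.1,4,0.04,1,11,-0.1,4,0.04,1,13,-0.1,4,0.04,1,14.5,-0.1,4,0.04,1,16,-0.1,4,0.04,1,16.5,-0.1,4,0.04,1,16.5,-0.1,4,0.04,1,16.5,-0.1,4,0.04],
)

```text
time: 3.68
tool_pos: [0.5723, -0.2237, 0.0868]
tool_rot: [0.529, 0.469, 0.529, -0.469]
contact_force: [-0.3, -0.3, -0.7]
gripper_width: 0.997
```

Run:
```python
from h import *
s,ci,im=snap('w5'); print(pl(s,(0.572,-0.2225,0.0825),np.radians(7)))
```

```text
3.6833 [ 0.5723338  -0.22369737  0.08677312] 0.022 [-0.33 -0.26 -0.68] 0.9968725659061355
(array([ 0.43, -0.02, -0.12]), np.float64(-0.003))
```

View pics/w5.png

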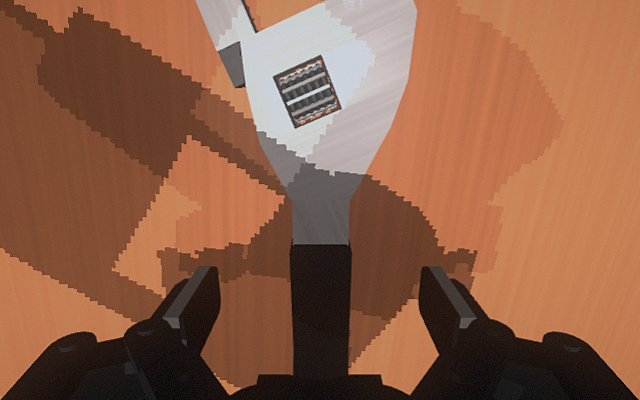

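Emit:
carry_out(
  moves=[1,0.3,0,-0.1,0,0.7,0.3,0,-0.1,0,0.4,0.3,0,-0.1,0,0,0.3,0,-0.1,0,0,0.3,0,-0.1,0,0,0.3,0,-0.1,0,0,0.3,0,-0.1,0,0,0.3,0,-0.1,0,0,0.3,0,-0.1,0,0,0.3,0,-0.1,0],
)

```text
time: 4.57
tool_pos: [0.5722, -0.2237, 0.0838]
tool_rot: [0.529, 0.47, 0.528, -0.47]
contact_force: [-0.8, -0.4, 3.1]
gripper_width: 0.288
```

Run:
```python
from h import *
s,ci,im=snap('w6'); print(s['gripper_width']*85,pl(s,(0.572,-0.2225,0.0825),np.radians(7)))
```

```text
4.5667 [ 0.57219545 -0.22367087  0.0837974 ] 0.003 [-0.79 -0.36  3.14] 0.2883841646086855
24.512653991738265 (array([ 0.13, -0.01, -0.12]), np.float64(-0.004))
```

View pics/w6.png

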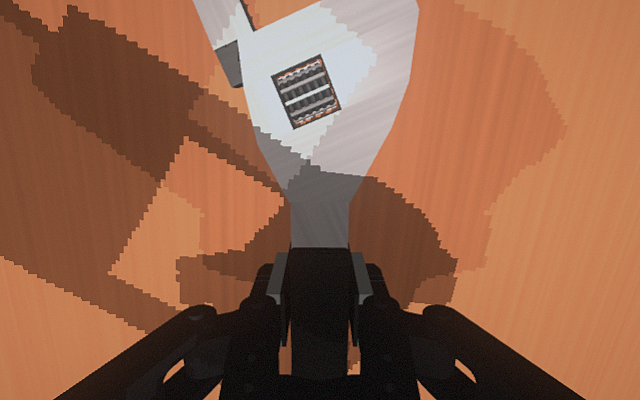

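Run:
```python
from plant import status
from h import *
s=status.state(); print(pl(s,(0.6059,-0.0256,0.125),np.radians(6.8+12.3)))
```

```text
(array([ -4.13,   5.68, -19.27]), np.float64(-0.215))
```

Emit:
carry_out(
  moves=[0,-1,0,0,0,0,-2.5,0,0,0,0,-4.1,0,0,0,0,-4.1,1,-3,-0.04,0,-4.1,2,-6.5,-0.08,0,-4.1,3,-10,-0.12,0,-4.1,4,-13.5,-0.16,0,-4.1,5,-16.5,-0.2,0,-4.1,5.7,-18.5,-0.215,0,-4.1,5.7,-19.3,-0.215,0,-4.1,5.7,-19.3,-0.215,0,-4.1,5.7,-19.3,-0.215],
)

```text
time: 5.62
tool_pos: [0.6049, -0.0252, 0.1232]
tool_rot: [0.576, 0.409, 0.577, -0.411]
contact_force: [0.0, -0.1, -5.4]
gripper_width: 0.286
```

Run:
```python
from h import *
from plant import imaging
s,ci,im=snap('w7'); print(s['gripper_width']*85,pl(s,(0.6059,-0.0256,0.125),np.radians(19.1)))
cv2.imwrite("pics/scene7.png",imaging.grab_frame("scene")[:,:,::-1])
```

```text
5.6167 [ 0.60487369 -0.02520322  0.12319399] 0.028 [ 0.05 -0.11 -5.42] 0.286350131060588
24.339761140149978 (array([-0.18,  0.08,  0.07]), np.float64(0.0))
```

View pics/w7.png

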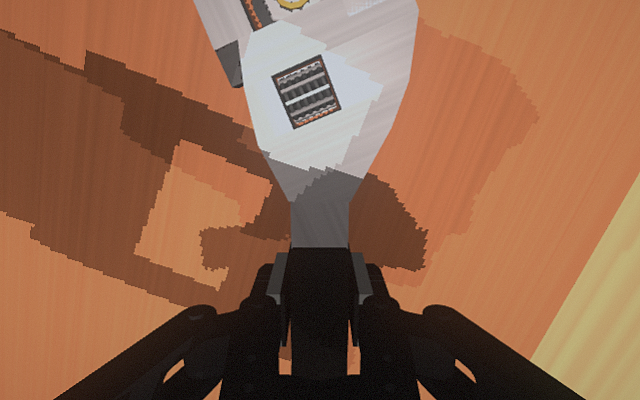

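View pics/scene7.png

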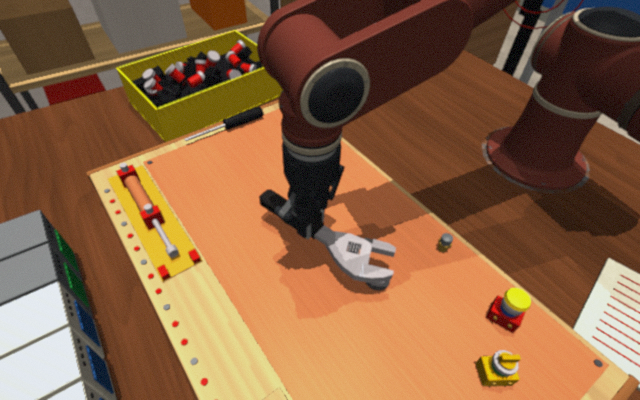

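Emit:
carry_out(
  moves=[0,1,0.1,0.1,0,0,2,0.1,0.1,0,0,2.2,0.1,0.1,0,0,2.2,0.1,0.1,0,0,2.2,0.1,0.1,0],
)

```text
time: 6.13
tool_pos: [0.6066, -0.026, 0.1014]
tool_rot: [0.575, 0.41, 0.576, -0.411]
contact_force: [-0.1, 0.3, -4.8]
gripper_width: 0.288
```

Run:
```python
from h import *
from plant import imaging
s,ci,im=snap('w8'); print(pl(s,(0.6059,-0.0256,0.1),np.radians(19.1)))
o=[]
for n,x,y in(("scene",325,225),("side",240,235)):
    im=imaging.grab_frame(n)[:,:,::-1]; cv2.imwrite(f"pics/{n}8.png",im); o.append(cv2.resize(im[y:y+80,x:x+80],None,fx=5,fy=5,interpolation=cv2.INTER_CUBIC))
cv2.imwrite("pics/z8.png",np.hstack(o))
```

```text
6.1333 [ 0.60659839 -0.02596056  0.10137397] 0.018 [-0.09  0.32 -4.84] 0.28848509036528536
(array([ 0.14, -0.05, -0.06]), np.float64(-0.001))
```

View pics/z8.png

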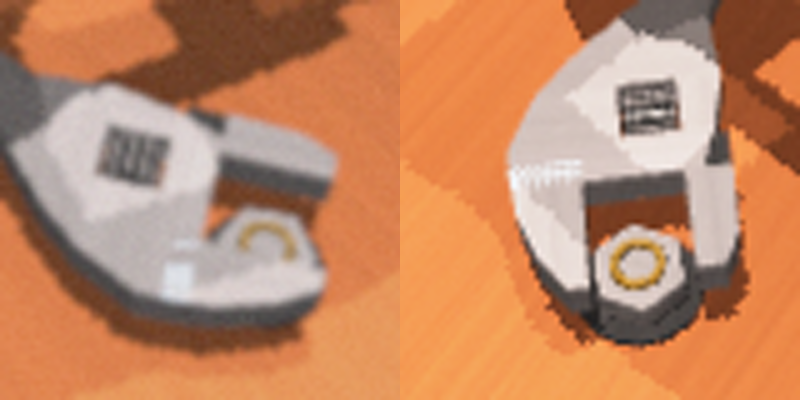

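View pics/w8.png

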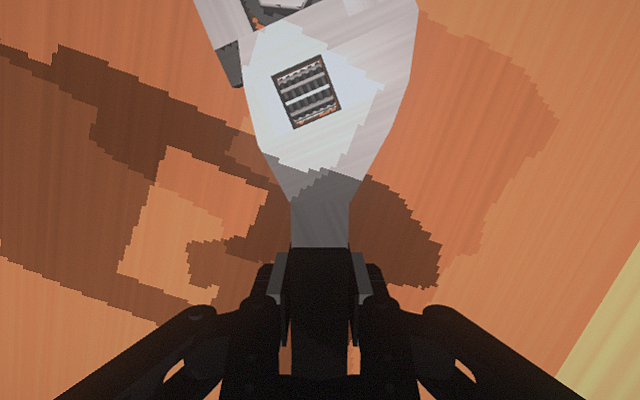

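Run:
```python
from h import *
from plant import imaging
z=.1056
a=imaging.camera_info("scene");b=imaging.camera_info("side")
ex=np.array([np.cos(np.radians(-48)),np.sin(np.radians(-48))]); ey=np.array([-ex[1],ex[0]])
def rep(ci,x,y,pts,ring,ox):
    n=onplane(ci,uz((ring[0]-ox,ring[1]),x,y,5),.0887); print("nut",n)
    for k,p in pts.items():
        X=onplane(ci,uz((p[0]-ox,p[1]),x,y,5),z); d=(X-n)[:2]; print(k,X.round(4),"in wrench frame mm",(d@ex*1e3).round(1),(d@ey*1e3).round(1))
rep(b,240,235,{"fixthr":(583,183),"fixtip":(588,292),"movthr":(687,174),"movtip":(697,268)},(638,263),400)
rep(a,325,225,{"movthr":(217,163),"movtip":(328,185),"fixthr":(205,245),"fixtip":(325,265)},(266,243),0)
```

```text
nut [0.5549997 0.0848444 0.0887   ]
fixthr [0.5787 0.0793 0.1056] in wrench frame mm 20.0 13.9
fixtip [0.5538 0.1088 0.1056] in wrench frame mm -18.6 15.1
movthr [0.554  0.0592 0.1056] in wrench frame mm 18.4 -17.9
movtip [0.5318 0.0848 0.1056] in wrench frame mm -15.4 -17.3
nut [0.55313837 0.08438944 0.0887    ]
movthr [0.5564 0.0613 0.1056] in wrench frame mm 19.4 -13.1
movtip [0.5329 0.0855 0.1056] in wrench frame mm -14.4 -14.3
fixthr [0.5773 0.0819 0.1056] in wrench frame mm 18.0 16.3
fixtip [0.5517 0.1061 0.1056] in wrench frame mm -17.1 13.5
```

Emit:
carry_out(
  moves=[0,0.4,0,-0.1,0,0,0.8,0,-0.1,0,0,1.2,0,-0.1,0,0,1.2,0,-0.1,0],
)

```text
time: 6.62
tool_pos: [0.6058, -0.0245, 0.0888]
tool_rot: [0.575, 0.41, 0.577, -0.411]
contact_force: [0.5, 0.4, -5.2]
gripper_width: 0.288
```

```bash
cat >> h.py <<'E'
def both(n):
    from plant import imaging
    o=[]
    for k,x,y in(("scene",325,225),("side",240,235)):
        im=imaging.grab_frame(k)[:,:,::-1]; cv2.imwrite(f"pics/{k}{n}.png",im); o.append(cv2.resize(im[y:y+80,x:x+80],None,fx=5,fy=5,interpolation=cv2.INTER_CUBIC))
    cv2.imwrite(f"pics/z{n}.png",np.hstack(o))
E
python3 - <<'E'
from h import *
s,ci,im=snap('w9'); print(pl(s,(0.6059,-0.0256,0.0838),np.radians(19.1)), s['ft_torque']); both(9)
E
```

```text
6.6167 [ 0.60584343 -0.02451009  0.08878485] 0.013 [ 0.53  0.41 -5.16] 0.28826284120186724
(array([ 0.5 , -0.03,  0.11]), np.float64(-0.0)) [-0.1204028  -0.01628428  0.03085272]
```

View pics/z9.png

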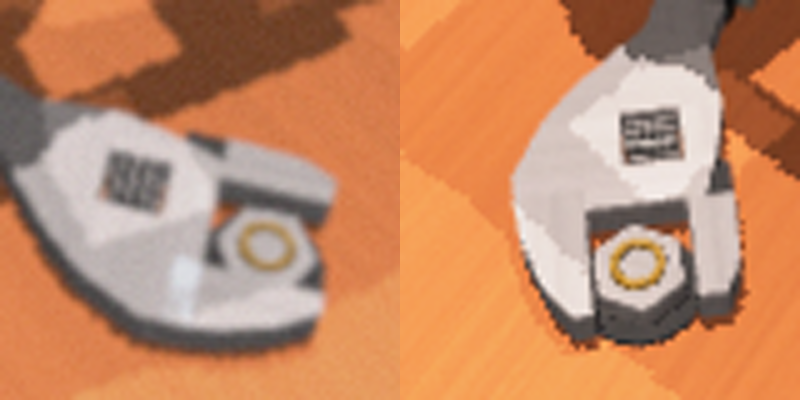

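Emit:
carry_out(
  moves=[0,0.25,0,0.05,0,0,0.5,0,0.05,0,0,0.5,0,0.05,0,0,0.5,0,0.05,0],
)

```text
time: 7.1
tool_pos: [0.6069, -0.0252, 0.0852]
tool_rot: [0.576, 0.41, 0.576, -0.41]
contact_force: [0.4, 0.9, -3.9]
gripper_width: 0.292
```

Run:
```python
from h import *
s,ci,im=snap('w10'); print(s['ft_torque']); both(10)
```

```text
7.1 [ 0.60686266 -0.02516673  0.08515075] 0.004 [ 0.36  0.93 -3.86] 0.29153878729636956
[-0.17297161  0.05083594  0.01874827]
```

View pics/z10.png

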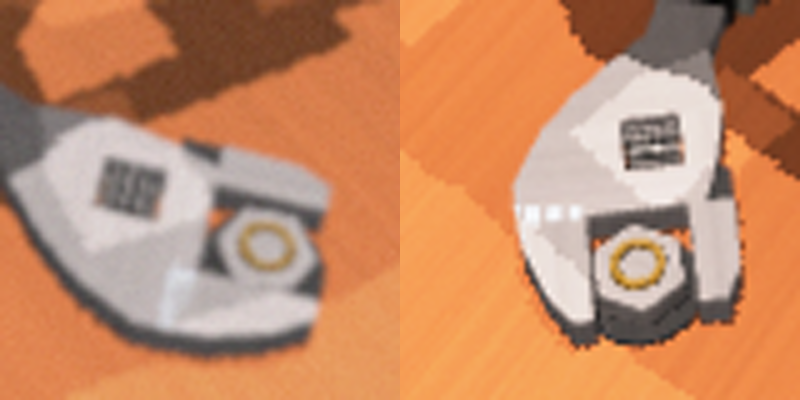

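Emit:
carry_out(
  moves=[0,0.15,0,0,0,0,0.15,0,0,0,0,0.15,0,0,0],
)

```text
time: 7.5
tool_pos: [0.6071, -0.0253, 0.0842]
tool_rot: [0.576, 0.41, 0.576, -0.41]
contact_force: [-0.6, -1.1, -2.9]
gripper_width: 0.284
```

Nearly down (carried weight dropping). Releasing gently.

Emit:
carry_out(
  moves=[0.4,0.05,0,0,0,0.45,0.05,0,0,0,0.6,0.05,0,0,0,1,0.05,0,0,0,1,0.05,0,0,0,1,0.05,0,0,0,1,0.05,0,0,0,1,0.05,0,0,0],
)

```text
time: 8.17
tool_pos: [0.6069, -0.0252, 0.0833]
tool_rot: [0.576, 0.41, 0.576, -0.41]
contact_force: [-0.7, 0.8, 0.0]
gripper_width: 1.0
```

Run:
```python
from h import *
s,ci,im=snap('w11'); both(11)
```

```text
8.1667 [ 0.6069415  -0.02519729  0.08329599] 0.001 [-0.7   0.76  0.01] 0.9999694789854862
```

View pics/z11.png

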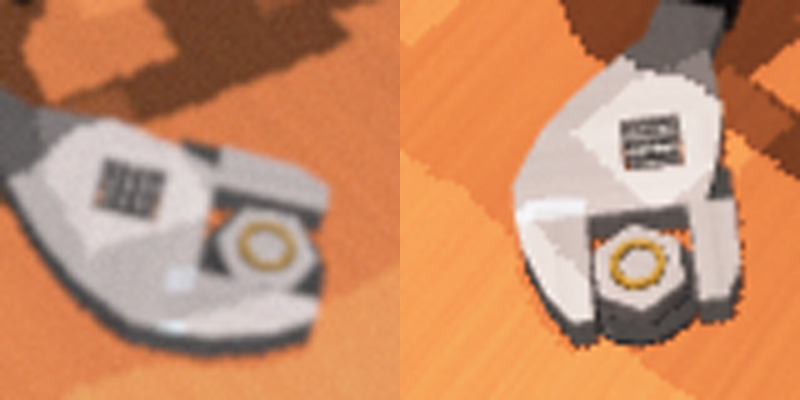

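View pics/w11.png

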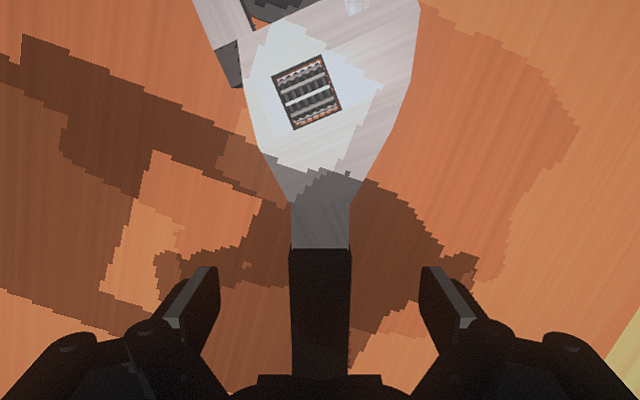

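Emit:
carry_out(
  moves=[1,-2,0,0,0,1,-5,0,0,0,1,-8,0,-3,0,1,-10,0,-6,0,1,-10,0,-9,0,1,-10,0,-9,0,1,-10,0,-9,0,1,-10,0,-9,0],
)

```text
time: 8.98
tool_pos: [0.5773, 0.0597, 0.1827]
tool_rot: [0.576, 0.41, 0.576, -0.41]
contact_force: [0.6, -1.3, 0.1]
gripper_width: 1.001
```

Run:
```python
from h import *
s,ci,im=snap('w12'); print(rot(s).round(3))
```

```text
8.9833 [0.57728409 0.05965076 0.18273784] 0.018 [ 0.64 -1.3   0.12] 1.0006101765381434
[[-0.001  0.945  0.327]
 [-0.     0.327 -0.945]
 [-1.    -0.001  0.   ]]
```

View pics/w12.png

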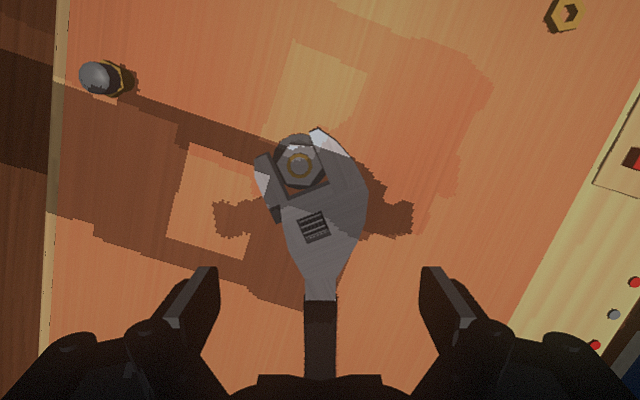

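Run:
```python
from h import *
zoom('w12',240,110,150,140,5)
```

```text
(no output)
```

View pics/w12z.png

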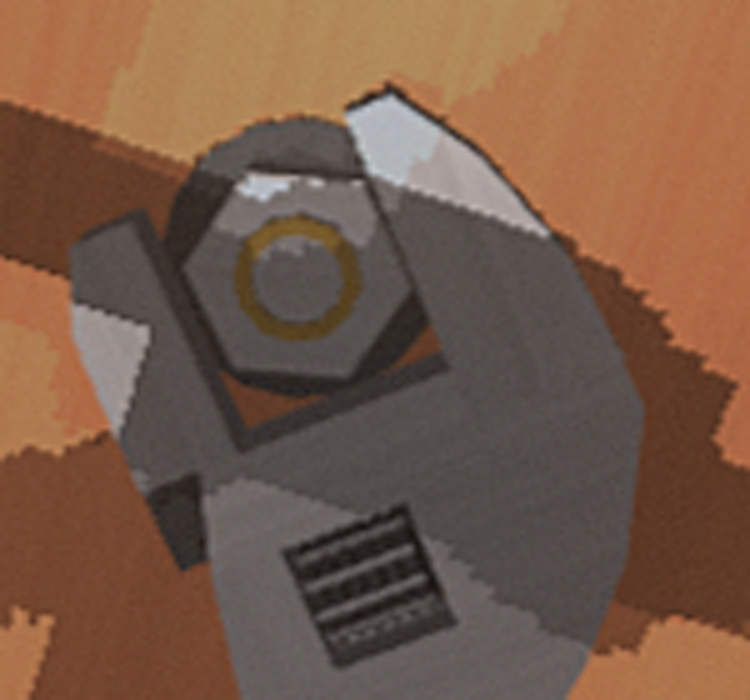

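```bash
cat > m3.py <<'E'
from h import *
import sys
c=L("w12"); z=.0882
q=lambda p,z=z:onplane(c,uz(p,240,110,5),z)
ft,fh,mh,mt=q((345,108)),q((448,358)),q((240,450)),q((137,215))
an=lambda a,b:np.degrees(np.arctan2(*(b-a)[[1,0]]))
print("x dirs",an(ft,fh),an(mt,mh)," ydir",an(mh,fh),"gap",np.linalg.norm(fh-mh))
nut=q((297,277),.0887); print("nut",nut)
C=np.array([q(p,.087)for p in[(242,168),(365,176),(412,293),(345,380),(235,375),(183,268)]]);m=C.mean(0);d=C-m
print("nut corners mean",m,np.degrees(np.arctan2(d[:,1],d[:,0]))%60)
th=np.radians((an(ft,fh)+an(mt,mh)+an(mh,fh)-90)/3); ex=np.array([np.cos(th),np.sin(th)]);ey=np.array([-ex[1],ex[0]])
print("wrench x angle",np.degrees(th))
for n,p in(("ft",ft),("fh",fh),("mh",mh),("mt",mt)): dd=(p-nut)[:2]*1e3; print(n,dd@ex,dd@ey)
W=[q(p,.088) for p in[(285,550),(405,505),(455,622),(337,668)]]; w=np.mean(W,axis=0); print("worm window center",w,[(np.linalg.norm(W[i]-W[i-1])*1e3).round(1) for i in range(4)]); dd=(w-fh)[:2]*1e3; print("worm rel fixthr",dd@ex,dd@ey)
E
python3 m3.py
```

```text
x dirs -48.63912086014408 -49.53509451801546  ydir 43.633732685830836 gap 0.03170405933613782
nut [0.55290234 0.0859163  0.0887    ]
nut corners mean [0.55295856 0.0854425  0.087     ] [14.5487118  15.03249698 11.5117257  13.13075232 16.12999176 14.03884344]
wrench x angle -48.1801608974429
ft -18.017382179795316 14.763949903867134
fh 18.347758873886434 14.47264571162069
mh 19.35129149908335 -17.215527171325917
mt -15.843108455637951 -16.383092962095823
worm window center [0.57676445 0.0465221  0.088     ] [np.float64(19.6), np.float64(18.3), np.float64(19.2), np.float64(18.5)]
worm rel fixthr 26.92161371617663 -22.957205077528005
```

Run:
```python
from h import *
from plant import status
s=status.state(); print(pl(s,(0.5820,0.0408,0.113),np.radians(41.8)))
```

```text
(array([ 6.95, -0.15,  1.9 ]), np.float64(-0.397))
```

Emit:
carry_out(
  moves=[0.6,0,-0.1,1,-0.1,0.3,0,-0.15,1.9,-0.2,0,0,-0.15,1.9,-0.3,0,0,-0.15,1.9,-0.4,0,0,-0.15,1.9,-0.4,0,0,-0.15,1.9,-0.4,0,2,-0.15,1.9,-0.4,0,4,-0.15,1.9,-0.4,0,5.5,-0.15,1.9,-0.4,0,6.9,-0.15,1.9,-0.4,0,6.9,-0.15,1.9,-0.4,0,6.9,-0.15,1.9,-0.4],
)

```text
time: 10.03
tool_pos: [0.5817, 0.0413, 0.1133]
tool_rot: [0.645, 0.288, 0.646, -0.288]
contact_force: [0.1, -0.0, -0.9]
gripper_width: -0.002
```

Run:
```python
from h import *
s,ci,im=snap('w13'); print(pl(s,(0.5820,0.0408,0.1),np.radians(41.8)),rot(s).round(3)); both(13)
```

```text
10.0333 [0.5817117  0.04125923 0.11326493] 0.034 [ 0.11 -0.04 -0.94] -0.0017581277639883773
(array([ 1.33, -0.01,  0.06]), np.float64(0.002)) [[-0.002  0.744  0.668]
 [ 0.     0.668 -0.744]
 [-1.    -0.002 -0.001]]
```

View pics/z13.png

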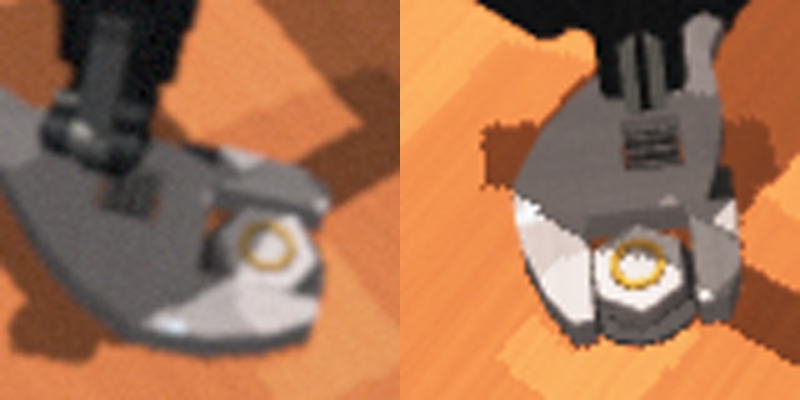

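View pics/w13.png

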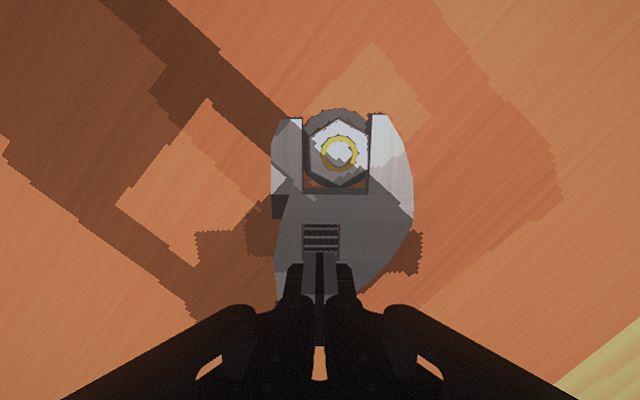

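Emit:
carry_out(
  moves=[0,0.7,0,0,0,0,1.2,0,0,0,0,1.3,0,0,0,0,1.3,0,0,0],
)

```text
time: 10.52
tool_pos: [0.5821, 0.0414, 0.1009]
tool_rot: [0.646, 0.288, 0.646, -0.288]
contact_force: [0.1, -0.2, 0.4]
gripper_width: 0.001
```

Emit:
carry_out(
  moves=[0,0.1,0,0,0,0,0.1,0,0,0],
)

```text
time: 10.68
tool_pos: [0.5824, 0.0414, 0.1005]
tool_rot: [0.646, 0.288, 0.646, -0.288]
contact_force: [-0.8, 0.2, 0.2]
gripper_width: -0.001
```

Emit:
carry_out(
  moves=[0,0.1,0,0,0,0,0.1,0,0,0],
)

```text
time: 10.85
tool_pos: [0.5825, 0.0414, 0.1004]
tool_rot: [0.646, 0.288, 0.646, -0.288]
contact_force: [-2.0, -0.2, 5.2]
gripper_width: 0.004
```

Emit:
carry_out(
  moves=[0,0.05,0,0,0,0,0.05,0,0,0],
)

```text
time: 11.02
tool_pos: [0.5826, 0.0414, 0.1003]
tool_rot: [0.646, 0.288, 0.646, -0.288]
contact_force: [-2.9, -0.6, 6.8]
gripper_width: -0.004
```

Run:
```python
from h import *
s,ci,im=snap('w14'); zoom('w14',240,100,190,170,4)
```

```text
11.0167 [0.58255435 0.04143244 0.10029905] 0.005 [-2.89 -0.61  6.78] -0.003938152737311549
```

View pics/w14z.png

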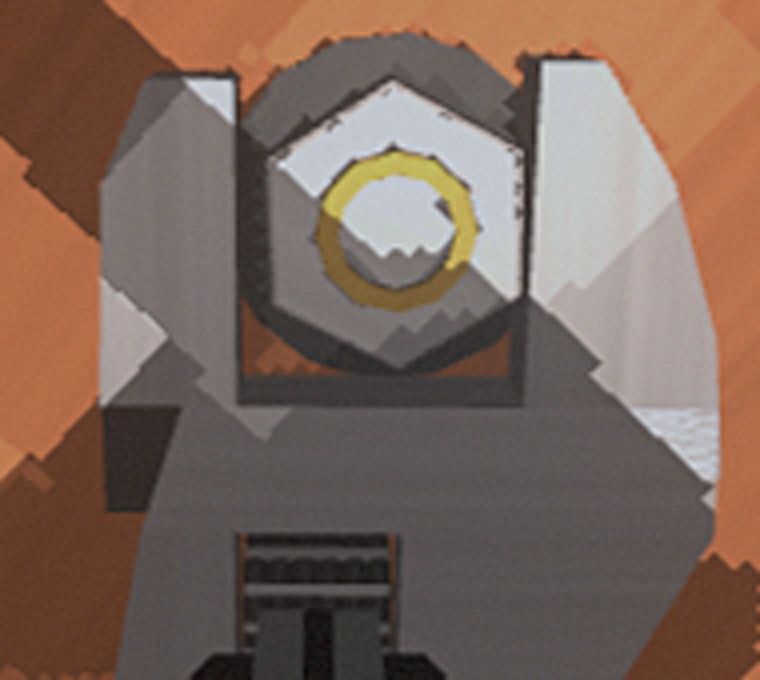

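Emit:
carry_out(
  moves=[0,0.04,0,-0.3,0,0,0.04,0,-0.6,0,0,0.04,0,-0.8,0],
)

```text
time: 11.32
tool_pos: [0.5785, 0.046, 0.1004]
tool_rot: [0.648, 0.287, 0.644, -0.288]
contact_force: [-0.0, -4.2, 5.5]
gripper_width: 0.002
```

Run:
```python
from h import *
s,ci,im=snap('w15'); zoom('w15',240,100,190,170,4)
```

```text
11.3167 [0.5785103  0.04597976 0.10037317] 0.033 [-0.02 -4.17  5.46] 0.0018819356796774646
```

View pics/w15z.png

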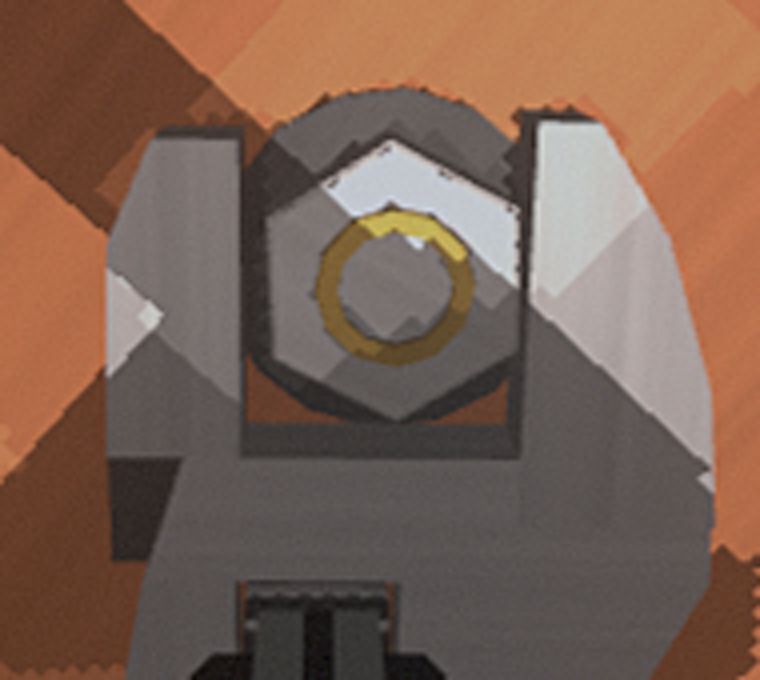

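Emit:
carry_out(
  moves=[0,0.04,0,-0.3,0,0,0.04,0,-0.6,0,0,0.04,0,-0.9,0,0,0.04,0,-1.0,0],
)

```text
time: 11.7
tool_pos: [0.5719, 0.0535, 0.1002]
tool_rot: [0.648, 0.287, 0.644, -0.288]
contact_force: [-0.6, -4.1, 5.5]
gripper_width: -0.004
```

Run:
```python
from h import *
s,ci,im=snap('w16'); zoom('w16',240,100,190,170,4)
```

```text
11.7 [0.57189459 0.05349209 0.10022802] 0.016 [-0.6  -4.06  5.51] -0.004491017650223463
```

View pics/w16z.png

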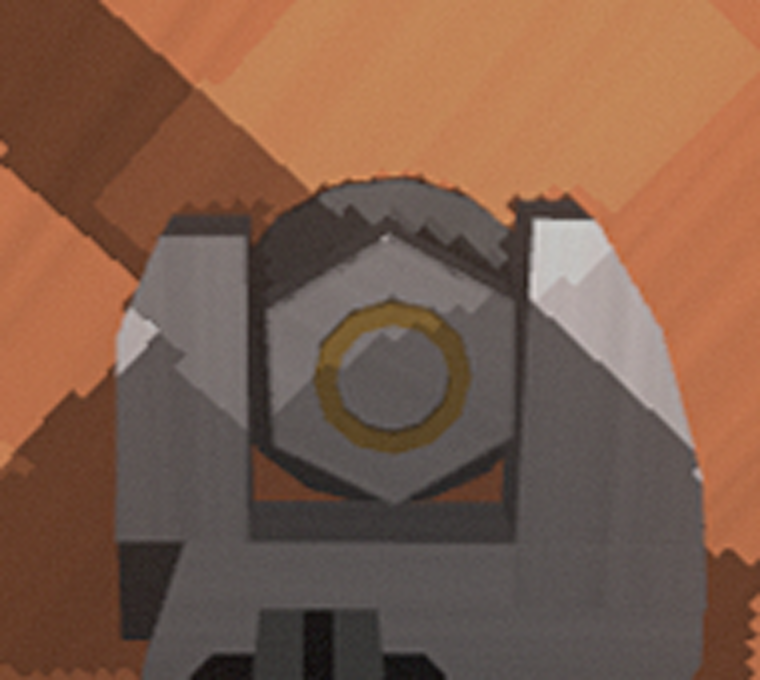

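Emit:
carry_out(
  moves=[0,-0.6,0,0,0,0,-0.8,0,0,0,0,-0.8,0,0.9,0,0,-0.8,0,1.8,0,0,-0.8,0,1.8,0,0,-0.4,0,1.8,0,0,-0.1,0,1.8,0,0,-0.1,0,1.8,0],
)

```text
time: 12.42
tool_pos: [0.5831, 0.0409, 0.1002]
tool_rot: [0.646, 0.287, 0.646, -0.288]
contact_force: [-1.7, -1.5, 6.4]
gripper_width: -0.004
```

Emit:
carry_out(
  moves=[0,0.1,0,0,0,0,0.1,0,0,0],
)

```text
time: 12.58
tool_pos: [0.5831, 0.0409, 0.1]
tool_rot: [0.647, 0.287, 0.645, -0.288]
contact_force: [-3.1, -1.6, 11.0]
gripper_width: 0.005
```

Emit:
carry_out(
  moves=[0,-0.07,0,0,0,0,-0.07,0,-0.3,0,0,-0.07,0,-0.6,0,0,-0.07,0,-0.9,0,0,-0.07,0,-1.1,0,0,-0.07,0,-1.1,0],
)

```text
time: 13.08
tool_pos: [0.5762, 0.0486, 0.1003]
tool_rot: [0.647, 0.287, 0.645, -0.288]
contact_force: [-0.7, -3.9, 6.8]
gripper_width: -0.005
```

Run:
```python
from h import *
s,ci,im=snap('w17'); zoom('w17',240,100,190,170,4)
```

```text
13.0833 [0.57615925 0.04860189 0.10034096] 0.005 [-0.73 -3.86  6.81] -0.004915609344535988
```

View pics/w17z.png

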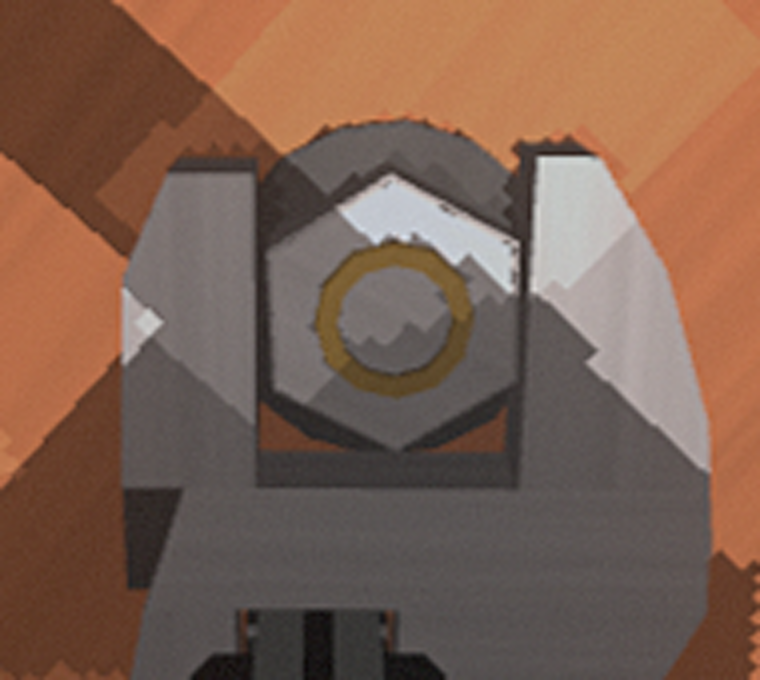

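Emit:
carry_out(
  moves=[0,0.02,0,-0.25,0,0,0.02,0,-0.5,0,0,0.02,0,-0.7,0,0,0.02,0,-0.7,0],
)

```text
time: 13.47
tool_pos: [0.5714, 0.054, 0.1001]
tool_rot: [0.647, 0.287, 0.645, -0.288]
contact_force: [-1.2, -2.8, 7.3]
gripper_width: -0.003
```

Emit:
carry_out(
  moves=[0,-0.6,0,0,0,0,-0.8,0,0,0,0,-0.8,0,0.9,0,0,-0.8,0,1.7,0,0,-0.8,0,1.7,0,0,-0.4,0,1.7,0,0,-0.1,0,1.7,0,0,-0.05,0,1.7,0],
)

```text
time: 14.13
tool_pos: [0.5821, 0.0418, 0.1002]
tool_rot: [0.646, 0.287, 0.646, -0.288]
contact_force: [-3.0, -2.2, 10.8]
gripper_width: 0.003
```

Run:
```python
from h import *
s,ci,im=snap('w18'); zoom('w18',240,100,190,170,4)
```

```text
14.1333 [0.58208176 0.04184666 0.10024303] 0.01 [-2.99 -2.24 10.76] 0.002808964303984229
```

View pics/w18z.png

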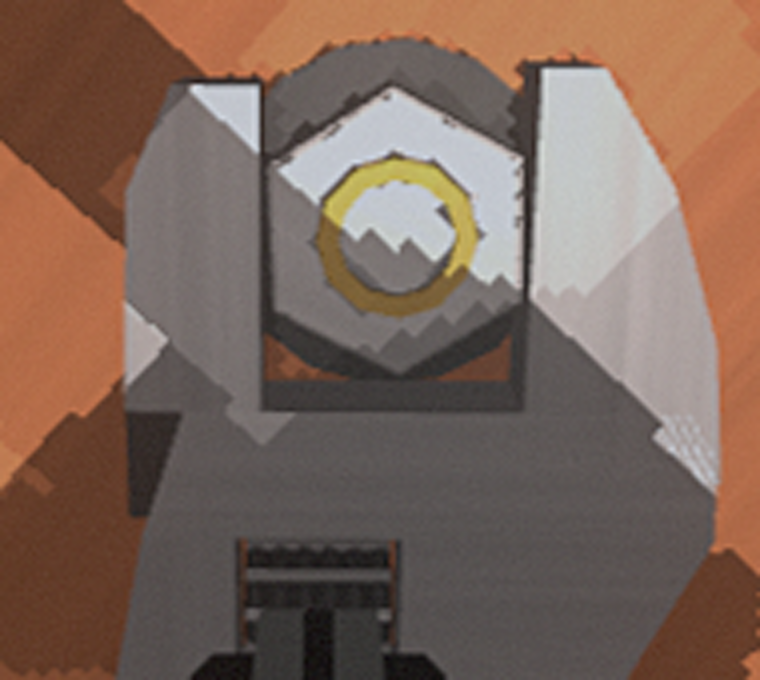

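Emit:
carry_out(
  moves=[0,-0.05,0,-0.3,0,0,-0.05,0,-0.6,0,0,-0.05,0,-0.9,0,0,-0.05,0,-1.2,0,0,-0.03,0,-1.2,0],
)

```text
time: 14.6
tool_pos: [0.5741, 0.0512, 0.1003]
tool_rot: [0.647, 0.288, 0.645, -0.287]
contact_force: [0.1, -2.6, 7.3]
gripper_width: -0.0
```

Emit:
carry_out(
  moves=[0,0,0,-0.2,0,0,0.02,0,-0.4,0,0,0.02,0,-0.5,0],
)

```text
time: 14.85
tool_pos: [0.5708, 0.0547, 0.1]
tool_rot: [0.647, 0.288, 0.645, -0.288]
contact_force: [1.6, -2.8, 4.7]
gripper_width: 0.003
```

Run:
```python
from h import *
s,ci,im=snap('w19'); zoom('w19',240,100,190,170,4)
```

```text
14.85 [0.57083238 0.05474097 0.09998393] 0.02 [ 1.57 -2.79  4.7 ] 0.0034054066199305437
```

View pics/w19z.png

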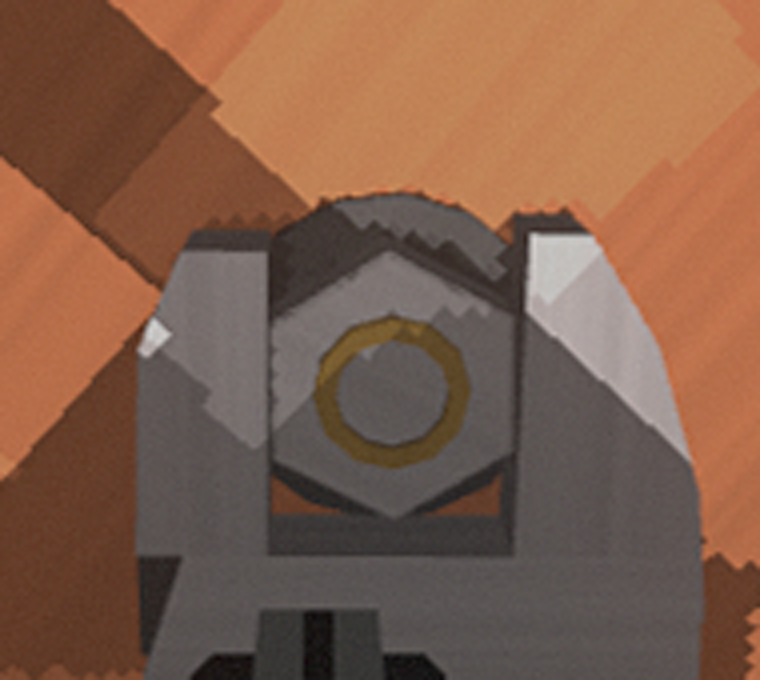

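Emit:
carry_out(
  moves=[0,-0.6,0,0,0,0,-0.8,0,0,0,0,-0.8,0,0.7,0,0,-0.8,0,1.4,0,0,-0.8,0,1.4,0,0,-0.4,0,1.4,0,0,-0.1,0,1.4,0,0,-0.05,0,1.4,0],
)

```text
time: 15.57
tool_pos: [0.5798, 0.0442, 0.1003]
tool_rot: [0.646, 0.287, 0.646, -0.288]
contact_force: [-3.9, -0.5, 8.1]
gripper_width: -0.002
```

Emit:
carry_out(
  moves=[0,0,0,-0.15,0,0,0,0,-0.3,0,0,0,0,-0.3,0],
)

```text
time: 15.82
tool_pos: [0.5783, 0.046, 0.1004]
tool_rot: [0.647, 0.287, 0.645, -0.288]
contact_force: [0.5, -3.5, 5.8]
gripper_width: 0.003
```

Run:
```python
from h import *
s,ci,im=snap('w20'); zoom('w20',240,100,190,170,4)
```

```text
15.8167 [0.57833766 0.04596403 0.10041266] 0.004 [ 0.48 -3.49  5.84] 0.0032527149925604486
```

View pics/w20z.png

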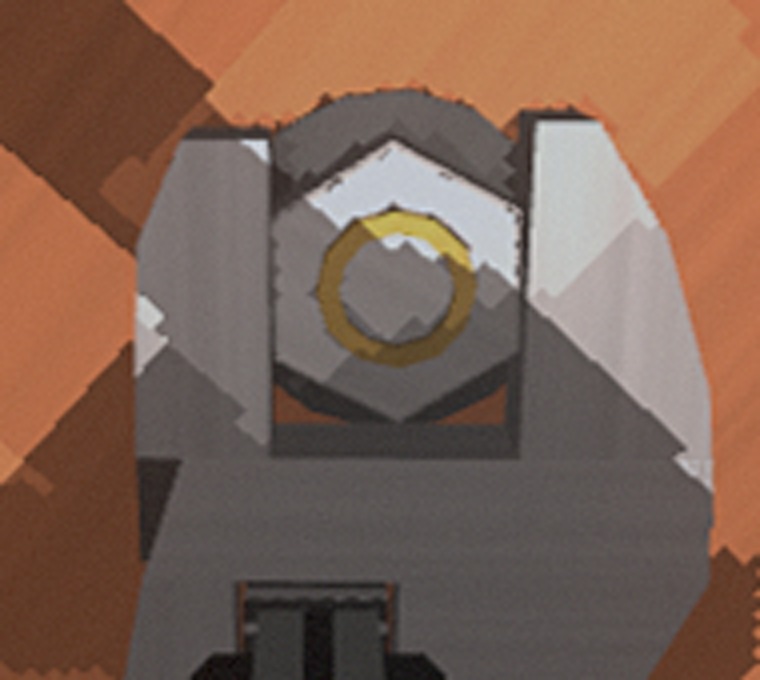

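Emit:
carry_out(
  moves=[0,0.02,0,-0.15,0,0,0.02,0,-0.3,0,0,0.02,0,-0.3,0],
)

```text
time: 16.12
tool_pos: [0.5763, 0.0481, 0.1004]
tool_rot: [0.647, 0.287, 0.645, -0.288]
contact_force: [-0.3, -5.1, 6.5]
gripper_width: -0.001
```

Emit:
carry_out(
  moves=[0,0,0,-0.15,0,0,0,0,-0.3,0,0,0,0,-0.3,0],
)

```text
time: 16.37
tool_pos: [0.5743, 0.0502, 0.1003]
tool_rot: [0.647, 0.287, 0.645, -0.288]
contact_force: [0.0, -5.0, 6.2]
gripper_width: 0.001
```

Run:
```python
from h import *
s,ci,im=snap('w21'); zoom('w21',240,100,190,170,4)
```

```text
16.3667 [0.57426269 0.05023372 0.10034289] 0.005 [ 0.01 -4.97  6.17] 0.0012270108061373367
```

View pics/w21z.png

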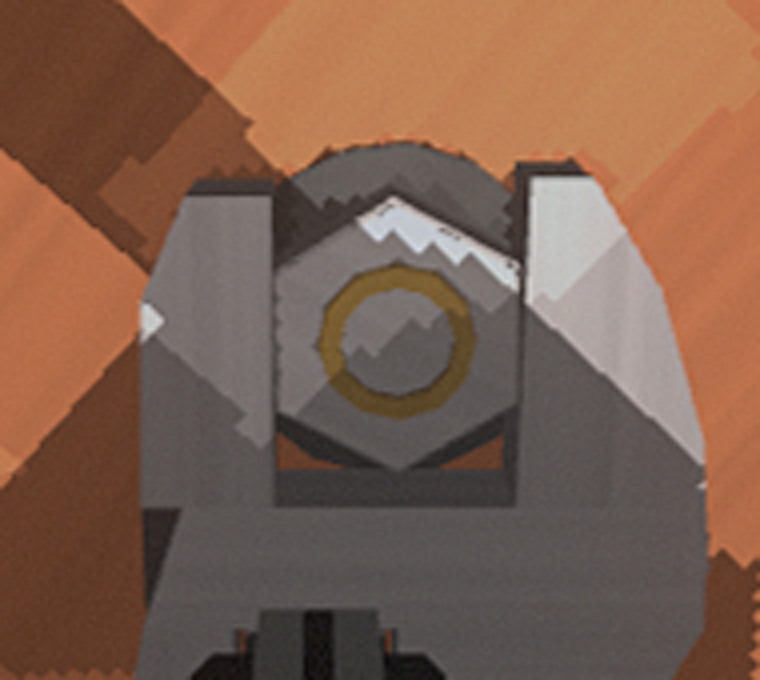

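Emit:
carry_out(
  moves=[0,-2,0,0,0,0,-5,0,0,0,0,-9,0,0,0,0,-9,0,0,0],
)

```text
time: 16.75
tool_pos: [0.5773, 0.0515, 0.1973]
tool_rot: [0.65, 0.29, 0.642, -0.286]
contact_force: [0.1, 0.2, 2.3]
gripper_width: 0.0
```

Run:
```python
from h import *
s,ci,im=snap('w22'); zoom('w22',240,60,190,170,4); print(pl(s,(0.6277,-0.0847,0.19),np.radians(19.3)))
```

```text
16.75 [0.57725397 0.05154334 0.19734562] 0.078 [0.07 0.18 2.26] 0.0002780934931275552
(array([ 0.78, -5.38, 13.49]), np.float64(0.396))
```

View pics/w22.png

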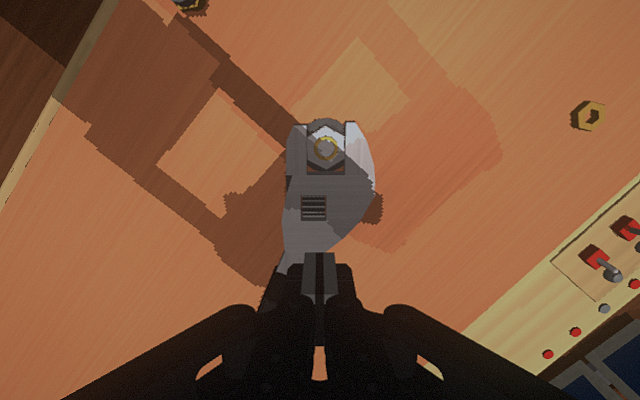

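Jaws snug on the nut. Now I go above the handle end with the claw half open.

Emit:
carry_out(
  moves=[0.5,0.8,-2,4,0.12,0.5,0.8,-3.5,8,0.24,0.5,0.8,-5.4,11,0.35,0.5,0.8,-5.4,13.5,0.395,0.5,0.8,-5.4,13.5,0.395,0.5,0.8,-5.4,13.5,0.395,0.5,0.8,-5.4,13.5,0.395],
)

```text
time: 17.38
tool_pos: [0.6228, -0.0845, 0.1796]
tool_rot: [0.576, 0.408, 0.578, -0.409]
contact_force: [-0.3, 0.4, 0.4]
gripper_width: 0.501
```

Run:
```python
from h import *
s,ci,im=snap('w23')
```

```text
17.3833 [ 0.62275708 -0.08445897  0.17955034] 0.018 [-0.26  0.38  0.4 ] 0.5014667356940429
```

View pics/w23.png

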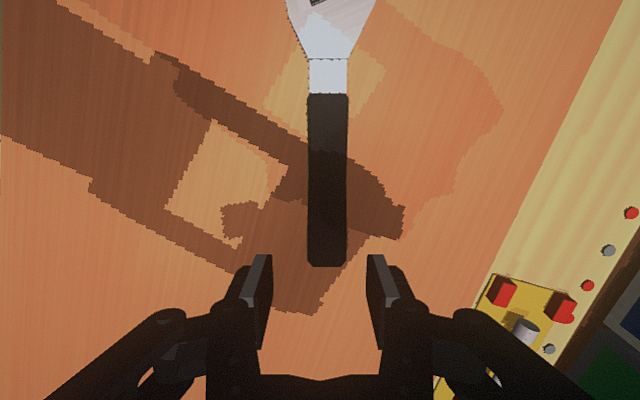

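Run:
```python
from h import *
from plant import status
s=status.state(); c=L('w23'); q=lambda p:onplane(c,p,.0905)
A=(q((308,93))+q((348,93)))/2;B=(q((309,265))+q((346,265)))/2
u=(B-A)/np.linalg.norm(B-A); print(A,B,np.linalg.norm(B-A),np.degrees(np.arctan2(u[1],u[0])))
E=A+.079*u; print("end",E)
nut=np.array([.5532,.0856,0]); print(np.linalg.norm((E-nut)[:2]),np.degrees(np.arctan2(*(E-nut)[[1,0]])))
yaw=np.arctan2(u[1],u[0])+np.pi/2
print(pl(s,(E[0],E[1],.083),yaw))
```

```text
[ 0.60073088 -0.00830154  0.0905    ] [ 0.64055071 -0.11973193  0.0905    ] 0.11833153194468345 -70.33557427657824
end [ 0.62731523 -0.08269423  0.0905    ]
0.18389131247531026 -66.23175025920045
(array([9.7 , 0.49, 0.03]), np.float64(-0.004))
```

Emit:
carry_out(
  moves=[0.5,0,0.5,0,0,0.5,3,0.5,0,0,0.5,6,0.5,0,0,0.5,8,0.5,0,0,0.5,9,0.5,0,0,0.5,9.6,0.5,0,0,0.5,9.6,0.5,0,0,0.5,9.6,0.5,0,0],
)

```text
time: 18.1
tool_pos: [0.6293, -0.0835, 0.0866]
tool_rot: [0.578, 0.409, 0.576, -0.408]
contact_force: [0.6, -0.8, -0.7]
gripper_width: 0.498
```

Run:
```python
from h import *
from plant import imaging
s,ci,im=snap('w24'); cv2.imwrite("pics/side24.png",imaging.grab_frame("side")[:,:,::-1])
```

```text
18.1 [ 0.62933657 -0.08353188  0.08660956] 0.019 [ 0.58 -0.8  -0.67] 0.49825790094438716
```

View pics/w24.png

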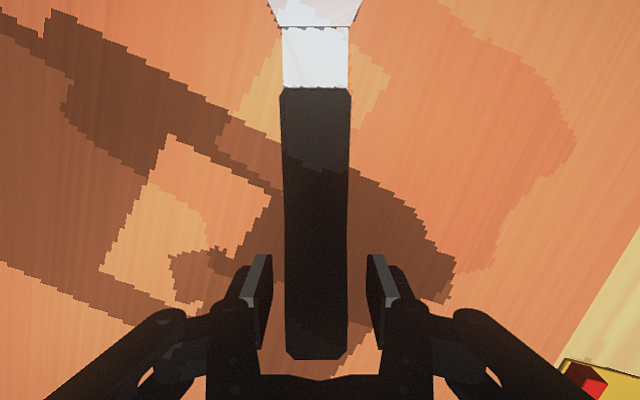

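View pics/side24.png

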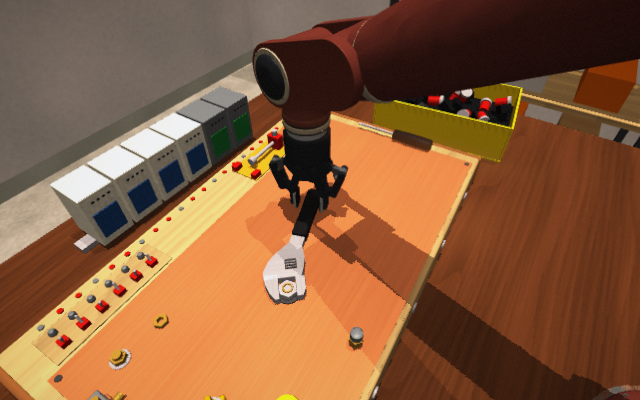

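Run:
```python
from h import *
from plant import status
s=status.state(); R=rot(s); nut=np.array([.5532,.0856,0]);p0=s['tool_pos'];n=nut.copy();n[2]=p0[2]
print(np.linalg.norm(p0-n))
for a in (2,4,6,8,10,12,14,16,18,20):
    p=n+Ro.from_euler('z',-a,degrees=True).as_matrix()@(p0-n); print(a,(R.T@(p-p0)*100).round(2),round(np.radians(a),3))
```

```text
0.1860401693284434
2 [-0.   -0.65  0.04] 0.035
4 [-0.   -1.3   0.07] 0.07
6 [-0.01 -1.95  0.07] 0.105
8 [-0.01 -2.6   0.04] 0.14
10 [-0.01 -3.24 -0.  ] 0.175
12 [-0.01 -3.89 -0.07] 0.209
14 [-0.01 -4.53 -0.16] 0.244
16 [-0.02 -5.17 -0.27] 0.279
18 [-0.02 -5.81 -0.41] 0.314
20 [-0.02 -6.44 -0.57] 0.349
```

Emit:
carry_out(
  moves=[0.5,0.2,0,0,0,0.5,0.4,0,0,0,0.5,0.4,-0.35,0,0.02,0.5,0.4,-0.65,0.04,0.035,0.5,0.4,-1,0.05,0.053,0.5,0.4,-1.3,0.07,0.07,0.5,0.4,-1.6,0.07,0.088,0.5,0.4,-1.95,0.07,0.105,0.5,0.4,-1.95,0.07,0.105],
)

```text
time: 18.95
tool_pos: [0.61, -0.0908, 0.0814]
tool_rot: [0.554, 0.439, 0.555, -0.439]
contact_force: [1.2, 2.5, -1.2]
gripper_width: 0.502
```

Run:
```python
from h import *
from plant import imaging
s,ci,im=snap('w25'); both(25)
```

```text
18.95 [ 0.60999666 -0.09075312  0.08143944] 0.021 [ 1.23  2.52 -1.16] 0.5016691032917917
```

View pics/w25.png

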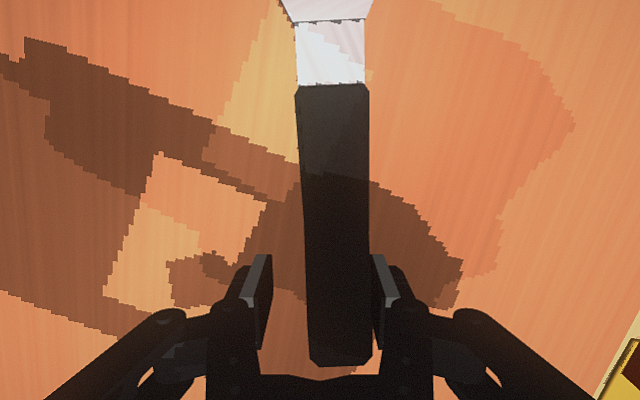

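View pics/z25.png

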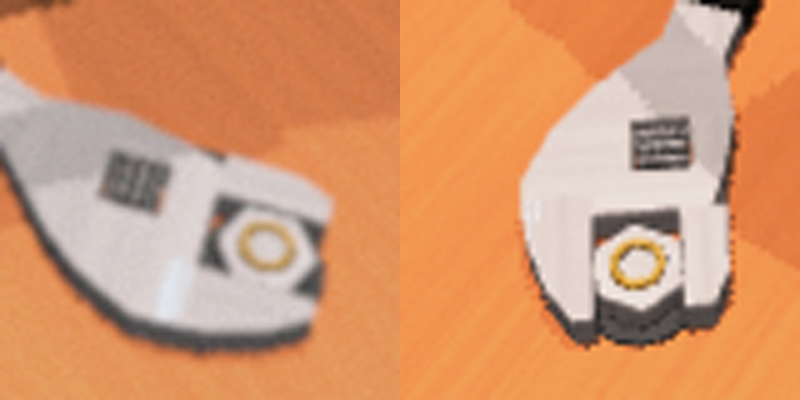

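Emit:
carry_out(
  moves=[0.5,0,-0.65,0.04,0.035,0.5,0,-1.3,0.07,0.07,0.5,0,-1.95,0.07,0.105,0.5,0,-2.6,0.04,0.14,0.5,0,-3.24,0,0.175,0.5,0,-3.24,0,0.175],
)

```text
time: 19.6
tool_pos: [0.5787, -0.0985, 0.0817]
tool_rot: [0.514, 0.486, 0.514, -0.485]
contact_force: [1.0, 2.0, -0.6]
gripper_width: 0.499
```

```bash
cat > rep.py <<'E'
from h import *
import sys
n=sys.argv[1]
s,ci,im=snap('w'+n); both(n)
R=rot(s); nut=np.array([.5532,.0856,0]);d=(s['tool_pos']-nut)[:2]
y=R[:,1]; print("r",np.linalg.norm(d),"ang",np.degrees(np.arctan2(d[1],d[0])),"yaw-90",np.degrees(np.arctan2(y[1],y[0]))-90)
E
python3 rep.py 26
```

```text
19.6 [ 0.57865957 -0.09849716  0.08166641] 0.04 [ 0.95  2.05 -0.6 ] 0.4991723711505867
r 0.18584927488985414 ang -82.126268680326 yaw-90 -86.71408391838492
```

View pics/w26.png

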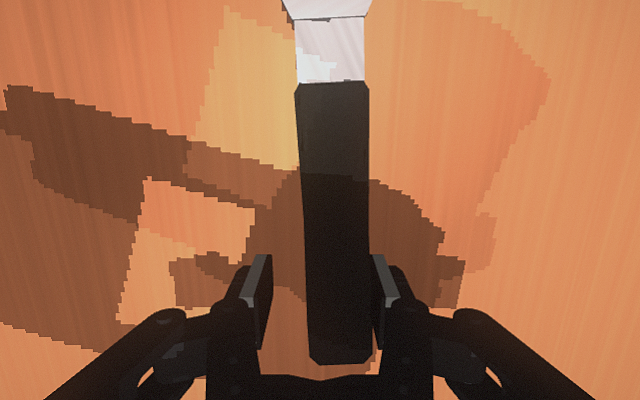

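View pics/z26.png

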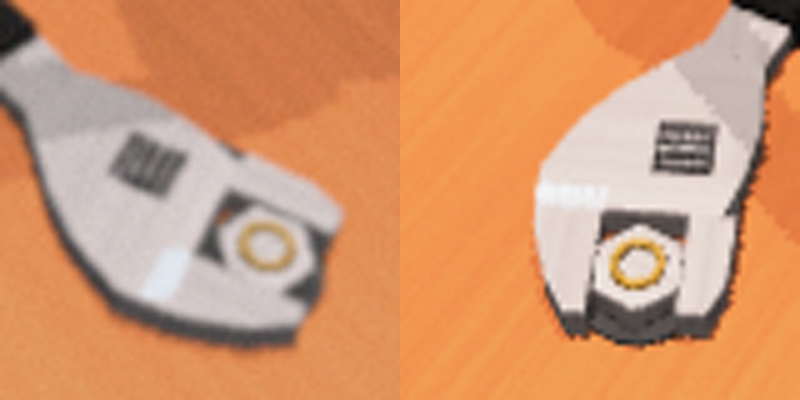

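Emit:
carry_out(
  moves=[0.5,0,-0.65,0.04,0.035,0.5,0,-1.3,0.07,0.07,0.5,0,-1.95,0.07,0.105,0.5,0,-2.6,0.04,0.14,0.5,0,-3.24,0,0.175,0.5,0,-3.89,-0.07,0.209,0.5,0,-4.53,-0.16,0.244,0.5,0,-5.17,-0.27,0.279,0.5,0,-5.81,-0.41,0.314,0.5,0,-6.44,-0.57,0.349,0.5,0,-6.44,-0.57,0.349],
)

```text
time: 20.67
tool_pos: [0.5143, -0.0965, 0.0817]
tool_rot: [0.423, 0.567, 0.422, -0.567]
contact_force: [1.3, 0.9, 0.5]
gripper_width: 0.497
```

```bash
python3 rep.py 27
```

```text
20.6667 [ 0.51430944 -0.09646632  0.08166974] 0.043 [1.29 0.94 0.49] 0.497469322014755
r 0.18617363074215945 ang -102.0575459939639 yaw-90 -106.6648157243158
```

View pics/w27.png

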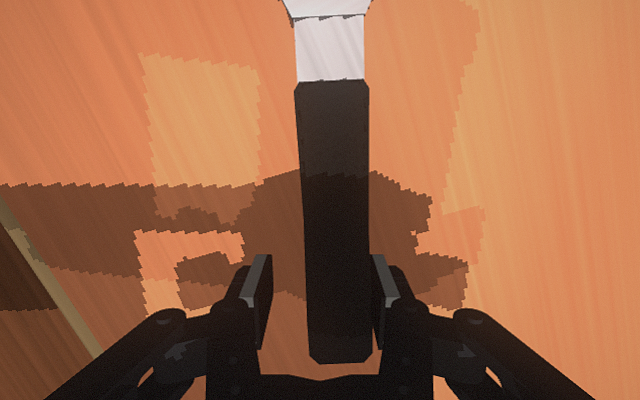

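View pics/z27.png

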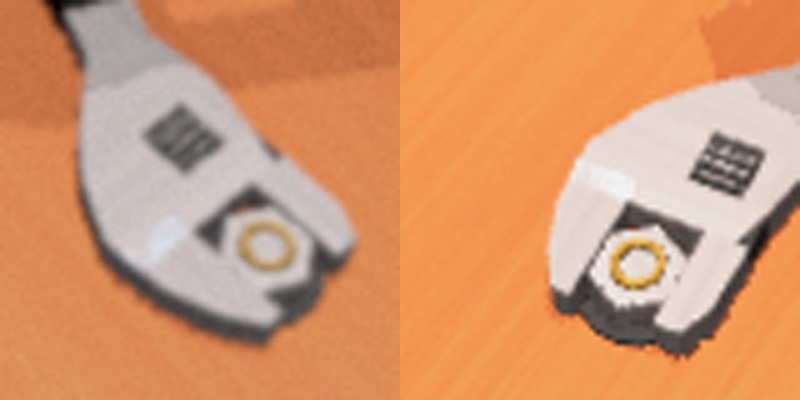

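```bash
cat > hd.py <<'E'
from h import *
def h(n,l1,r1,l2,r2,y1,y2):
    c=L(n);q=lambda p:onplane(c,p,.0905)
    A=(q((l1,y1))+q((r1,y1)))/2;B=(q((l2,y2))+q((r2,y2)))/2
    print(n,A,B,np.degrees(np.arctan2(*(B-A)[[1,0]])))
h("w27",295,369,308,372,95,345)
h("w24",281,350,286,347,100,345)
h("w25",296,369,309,372,95,345)
E
python3 hd.py
```

```text
w27 [ 0.53984449 -0.02338668  0.0905    ] [ 0.51418623 -0.12546204  0.0905    ] -104.10987920885195
w24 [ 0.60203315 -0.01234735  0.0905    ] [ 0.63783752 -0.1137681   0.0905    ] -70.55553614686478
w25 [ 0.59580214 -0.0141206   0.0905    ] [ 0.62453599 -0.11517254  0.0905    ] -74.12704274994833
```

Emit:
carry_out(
  moves=[0.5,0,-0.65,0.04,0.035,0.5,0,-1.3,0.07,0.07,0.5,0,-1.95,0.07,0.105,0.5,0,-2.6,0.04,0.14,0.5,0,-3.24,0,0.175,0.5,0,-3.89,-0.07,0.209,0.5,0,-4.53,-0.16,0.244,0.5,0,-5.17,-0.27,0.279,0.5,0,-5.81,-0.41,0.314,0.5,0,-6.44,-0.57,0.349,0.5,0,-6.44,-0.57,0.349],
)

```text
time: 21.73
tool_pos: [0.4543, -0.0725, 0.0816]
tool_rot: [0.318, 0.632, 0.317, -0.632]
contact_force: [1.8, -0.0, -0.1]
gripper_width: 0.505
```

Emit:
carry_out(
  moves=[0.5,0,-0.65,0.04,0.035,0.5,0,-1.3,0.07,0.07,0.5,0,-1.95,0.07,0.105,0.5,0,-2.1,0.06,0.115,0.5,0,-2.1,0.06,0.115],
)

```text
time: 22.15
tool_pos: [0.4375, -0.0607, 0.0818]
tool_rot: [0.281, 0.649, 0.281, -0.649]
contact_force: [1.7, -0.3, 1.0]
gripper_width: 0.499
```

```bash
python3 rep.py 28
```

```text
22.15 [ 0.43745199 -0.0607372   0.08175714] 0.011 [ 1.73 -0.35  1.04] 0.4990565993103355
r 0.18658022048250383 ang -128.34286068228386 yaw-90 -133.17736280998386
```

View pics/w28.png

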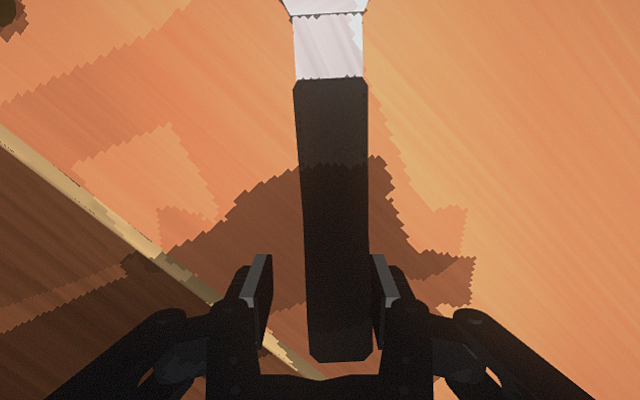

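View pics/z28.png

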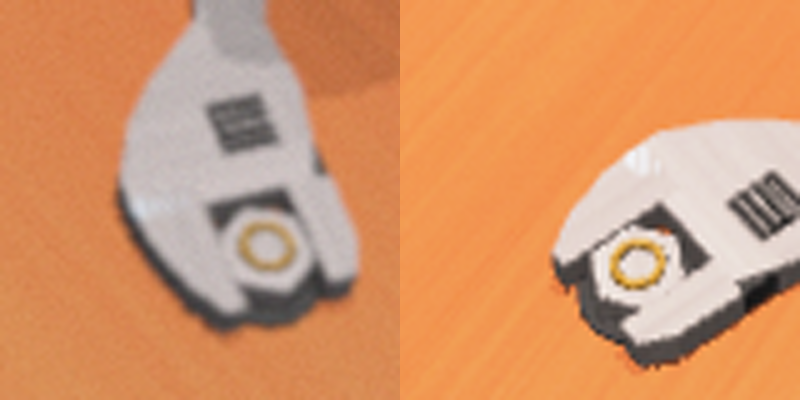

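Emit:
carry_out(
  moves=[0.5,0,0.3,0,0,0.5,0,0.5,0,0,0.5,0,0.5,0,0,0.5,-2,0.5,0,0,0.5,-5,0.5,0,0,0.5,-9,0.5,-2,0,0.5,-11,0.5,-6,0,0.5,-11,0.5,-10,0,0.5,-11,0.5,-14,0,0.5,-11,0.5,-15,0,0.5,-11,0.5,-15,0,0.5,-11,0.5,-15,0],
)

```text
time: 23.3
tool_pos: [0.5426, 0.0454, 0.19]
tool_rot: [-0.281, -0.648, -0.281, 0.65]
contact_force: [-0.4, -0.6, 0.1]
gripper_width: 0.504
```

```bash
python3 rep.py 29
python3 - <<'E'
from h import *
from plant import imaging
cv2.imwrite("pics/side29b.png",imaging.grab_frame("side")[:,:,::-1])
E
```

```text
23.3 [0.54258616 0.04538919 0.19002896] 0.027 [-0.38 -0.56  0.07] 0.5041220049315267
r 0.04158801683346375 ang -104.78625374299621 yaw-90 -133.19196871619164
```

View pics/w29.png

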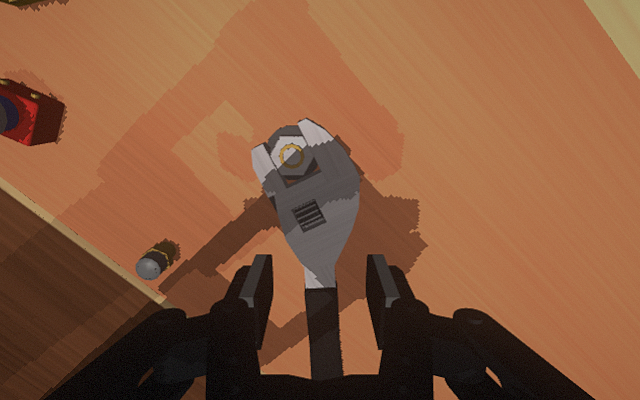

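View pics/side29b.png

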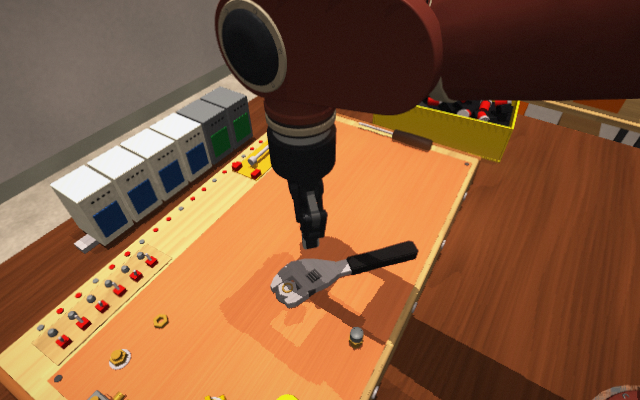

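Run:
```python
from h import *
zoom('w29',230,105,150,140,5)
```

```text
(no output)
```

View pics/w29z.png

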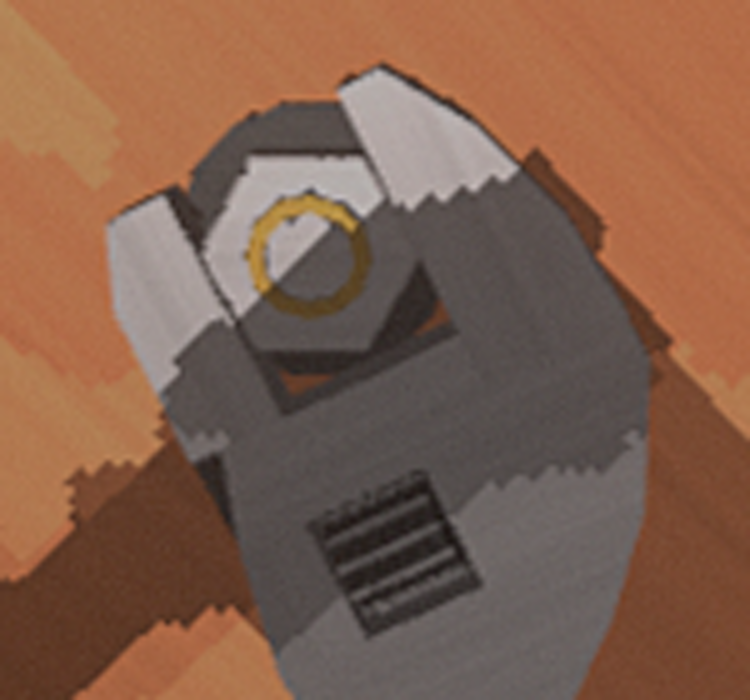

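```bash
python3 - <<'E'
from h import *
c=L("w29")
q=lambda p,z=.0882:onplane(c,uz(p,230,105,5),z)
ft,fh,mh,mt=q((340,92)),q((453,325)),q((285,413)),q((165,193))
an=lambda a,b:np.degrees(np.arctan2(*(b-a)[[1,0]]))
th=(an(ft,fh)+an(mt,mh)+an(mh,fh)-90)/3
print(an(ft,fh),an(mt,mh),an(mh,fh)-90,"turn",-48.2-th,np.linalg.norm(fh-mh))
t=np.radians(th);ex=np.array([np.cos(t),np.sin(t)]);ey=np.array([-ex[1],ex[0]])
nut=q((309,256),.0887);print(nut)
for p in(ft,fh,mh,mt): d=(p-nut)[:2]*1e3;print(d@ex,d@ey)
C=np.array([q(p,.087)for p in[(248,153),(362,155),(420,255),(365,352),(248,348),(203,248)]]);d=C-C.mean(0)
print(np.degrees(np.arctan2(d[:,1],d[:,0]))%60,C.mean(0))
E
python3 - <<'E'
import sys; sys.path.insert(0,'.')
E
python3 -c "
from h import *
c=L('w28');q=lambda p:onplane(c,p,.0905)
A=(q((294,95))+q((369,95)))/2;B=(q((309,345))+q((372,345)))/2
print(np.degrees(np.arctan2(*(B-A)[[1,0]])))"
```

```text
-107.68400633843741 -106.70413745864437 -105.11909177336196 turn 58.30241185681459 0.027029981704988923
[0.55293149 0.08578027 0.0887    ]
-17.580748148058056 14.061119831048964
17.651164376830028 13.334439149743694
18.30369907264781 -13.687664940108188
-16.402172849474532 -13.565472836462323
[16.45894133 16.83286257 15.76522452 15.65443918 13.76276696 14.06586136] [0.55279207 0.08608428 0.087     ]
-130.40707816480295
```

Run:
```python
from plant import status,workorder
s=status.state(); print(s['time'],s['contact_force']); print(workorder.job_done())
```

```text
23.5 [-1.09590609  0.54443262 -1.01529621]
the job is handed in; nothing more can be done
None
```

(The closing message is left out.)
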